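Unload the gluing jig and lay out a skittle set

ROBOT

A 7-joint arm with a two-finger parallel gripper is mounted at the origin on the work surface. World frame = base frame: x ahead of the robot, y to its left, z up, the work surface at z = 0. Lengths are in m, angles in rad, forces in N, time in s.
With the tool pointing down it reaches from about 0.425 to 0.875 m from the base axis. Payload 4.7 kg.
Tool frame: the origin (TCP) lies where the fingers leave the gripper's body, on its centre line; the fingertips stand 70 mm ahead of it and the grasp point (between the pads) lies 51 mm ahead of it; z points along the fingers, y is the line along which they close (so a half turn about z gives the same grasp; the last joint's range is limited). The gripper opens to 87 mm and grips with 3 to 60 N. Pads are 19 mm wide; open, the fingers measure 117 mm over their backs; the gripper's body (75 mm by 190 mm) begins 51 mm behind the grasp point.
Start: joints at [-1.099, 0.321, -0.07, 1.45, 0.023, 1.371, -0.057], TCP at [0.287, 0.583, 0.292] pointing down, gripper open.
Joint ranges: [-2.86, 2.86], [-0.3, 2.09], [-1.38, 1.24], [0.06, 2.45], [-1.56, 4.7], [0.09, 2.05], [-2.69, 2.69]. Speed limits (rad/s): [2.57, 2.57, 3.14, 3.14, 3.14, 3.14, 3.14].

INTERFACE

Orientations are given as a rotation vector (axis times angle).
In Python, from bench import ctrl gives the robot as it stands.
- The arm moves only by the tool play_rows, never from a script. Its argument "increments" is a list that holds one entry, the list of rows, each a list of 7 numbers: the shift along the tool's x, y, z as a fraction of full scale, then the turn, a rotation vector about the tool's x, y, z as a fraction of full scale, then the gripper command: -1 is shut, 1 is fully open, values between are in proportion. A call has 1 to 8 rows; each row is the pose to reach, as a shift and turn from the pose commanded when the call began, along the tool's axes at that moment; what a row does not reach only later rows make up. Full scale, the value 1, is 0.1 m for a shift and 90 degrees for a turn. A row lasts 1/10 s, in which the tool goes at most 50 mm and 8.59 degrees, less where a joint would pass 70% of its speed; a pose out of reach is approached as far as the arm can. A call with a number of a shift or a turn outside -1 to 1 is refused whole. A call with a gripper value outside its range is refused whole. The fingers move at their own pace and stop on an object; "squeeze" is the grip in N (left out, the last holds). Time passes only in rows, so rows that repeat a pose let the fingers close. It gives the time, the measured TCP pose, the force, the opening and the grip force at its end, in the units of the state.
- ctrl.get_state(): the state, without advancing time (a new reading comes with each control period).
- ctrl.get_image(name): name is "scene" or "top" or "wrist"; returns the picture (480x640x3 uint8, red, green, blue); there is no depth.
- ctrl.get_calibration(name): a dict with "vertical_fov" (degrees; the focal length in pixels is half the picture's height over the tangent of half this angle, whatever the lens; pixels are square), "cx", "cy" (the principal point, pixels), "R" (3x3) and "t" (3): a world point X has camera coordinates R X + t; the wrist camera has in their place "T_tool_cam" (4x4, takes a point from camera to tool coordinates, whose origin is the TCP and whose axes are the flange's). Camera axes: x right, y down, z forward; pixel columns grow to the right and rows downward; lengths in m; the calibration is good to about 2 mm. A picture is of the moment at which its call begins: read the wrist's pose just before it. get_calibration takes no time and is no camera call.
- ctrl.close_job(): hands the job in; it is judged then, once.
The state is a dict: "time": time; "joint_positions": joint angles; "qd": joint speeds; "joint_torque": joint torques, N m; "position": TCP position; "tool_rot": TCP orientation; "ft_force": force on the tool from outside, world axes, zero at the start; "torque": the same for the moment, N m; "grip_width": opening from 0.0 (shut) to 1.0 (fully open); "grip_force": force on a finger pad.
Only numpy, scipy, OpenCV 4.12 (cv2) and the standard library are available. Lean on these libraries where they do the work, as an engineer would, in place of code of your own. Each camera call takes 0.05 s, during which the arm holds its last target. There are 200 camera calls.

TASK

Make up one skittle set: lift the yellow pressing plate straight up off the jig's two dowels, keeping it level until it is clear, and lay it flat, grip upwards, on the blue pad. Put every wooden disc that was drying under it into the small open carton beside the jig, and stand every fallen skittle figure upright on its square foot, head up, on the white counting board. Leave the other things on the table where they are.

Things in the scene. Friction and masses are not known exactly. Their poses are not given: they have to be found in the camera images.
- jig_deck (a point): gluing jig, fixed: aluminium base 110 (x) x 180 (y) x 12 mm with a grey shoulder block (100 x 22 mm, 26 mm high) at each end, centred at y = +77 and -77 mm; from each shoulder's middle a steel dowel of 12 mm diameter rises 30 mm, the last 4 mm tapered, so the dowel tips stand 56 mm above this point. The point is the centre of the deck's top face, 12 mm above the table; z up. Discs stand on the deck at x = 0, y = -42, 0 and +42 mm (some of these places may be empty).
- plate_bottom (a point): yellow pressing plate, loose, 0.3 to 0.6 kg, 100 (x) x 180 (y) x 12 mm; this point is the centre of its underside, z points out of its top. It starts on the jig's shoulders, its two 13.5 mm holes (at y = +77 and -77 mm) over the dowels, which stick out 18 mm above its top face.
- plate_grip (a point): the black T grip in the middle of the yellow plate: a stem 18 (x) x 50 (y) mm that rises 40 mm from the plate's top face, under a cap 32 (x) x 56 (y) x 8 mm. The point is in the stem's middle, 22 mm above the plate's top face and 34 mm above its underside; pinch the stem along x, below the cap. Same axes as the plate.
- pad_top (a point): blue pad, fixed, 130 (x) x 200 (y) x 6 mm; the point is the centre of its top face.
- carton_floor (a point): small open brown carton, fixed, 150 (x) x 170 (y) x 50 mm outside, walls 4 mm; the point is the centre of its inner floor, 5 mm above the table. Inside free: 142 x 162 mm, walls rise 45 mm above this point.
- board_top (a point): white counting board, fixed, 180 (x) x 220 (y) x 3 mm with a thin grey frame line; the point is the centre of its top face, 3 mm above the table.
- disc1_center (a point): wooden disc with a red stripe, loose, 36 mm diameter, 24 mm high, about 30 g; the point is its centre, z its axis. May be absent.
- disc2_center (a point): wooden disc with a red stripe, loose, 36 mm diameter, 24 mm high, about 30 g; the point is its centre, z its axis. May be absent.
- disc3_center (a point): wooden disc with a red stripe, loose, 36 mm diameter, 24 mm high, about 30 g; the point is its centre, z its axis. May be absent.
- pin1_mid (a point): blue skittle figure, loose, about 80 g, 106 mm long: square foot 40 x 40 x 14 mm, round body of 24 mm diameter from 14 to 74 mm, wooden ball head of 40 mm diameter centred 86 mm above the underside of the foot. The point is on its axis 44 mm above the underside; z points from foot to head. Starts lying on the table. May be absent.
- pin2_mid (a point): red skittle figure, loose, about 80 g, 106 mm long: square foot 40 x 40 x 14 mm, round body of 24 mm diameter from 14 to 74 mm, wooden ball head of 40 mm diameter centred 86 mm above the underside of the foot. The point is on its axis 44 mm above the underside; z points from foot to head. Starts lying on the table. May be absent.
- pin3_mid (a point): green skittle figure, loose, about 80 g, 106 mm long: square foot 40 x 40 x 14 mm, round body of 24 mm diameter from 14 to 74 mm, wooden ball head of 40 mm diameter centred 86 mm above the underside of the foot. The point is on its axis 44 mm above the underside; z points from foot to head. Starts lying on the table. May be absent.
- glue: glue bottle, white with a red cap, 48 mm diameter, 130 mm high, standing; bystander, leave alone. Origin at the centre of its underside.
- tape: orange roll of tape, 64 mm diameter, 18 mm high; bystander, leave alone. Origin at the centre of its underside.
- jar: glass jar, 60 mm diameter, 70 mm high, standing; bystander, leave alone. Origin at the centre of its underside.
- mug: blue mug, 76 mm diameter, 90 mm high; bystander, leave alone. Origin at the centre of its underside.
- brush: hand brush lying on the table; bystander, leave alone.
- tin: blue tin, 90 x 60 x 35 mm; bystander, leave alone. Origin at the centre of its underside.

How it is judged:
By the outcome, as a careful person would: the job done as asked, in the order asked, and still so for the second after the job is handed in, with the robot touching nothing.
Of pin1, pin2, pin3 only 2 to 3 are there at a start; the rules pass over those that are not, and their reading is None.
Of disc1, disc2, disc3 only 2 to 3 are there at a start; the rules pass over those that are not, and their reading is None.
At some moment in a run one of pin1, pin2, pin3 may be knocked a few centimetres aside while the robot is not near it.
Once in a run the grip may slacken for a moment while it holds something.
It also fails if it takes over 210 s, if anything falls off the work surface, if the arm or the gripper's body presses on something with over 40 N, if the wrist force passes 120 N, or if a joint passes its speed limit or range.

## Working session

There is one attempt and no reset: what is moved stays moved. The work goes in short steps, Python scripts to look and compute and a tool call to move; the robot and the scene stay as the last step left them, time stands still between calls to the robot, and variables do not carry over. Pictures are saved under pics/ and viewed, at most 14 in all, crops included, and the job is handed in when it is done.

Besides the shell and the picture viewer there is one more tool, called as name(argument=value, ...) on one line, values as JSON. play_rows: Moves the arm, as the interface text tells. Shift numbers are shares of 0.1 m and turn numbers shares of 90 degrees, none past 1 either way. Its arguments: {"type":"object","properties":{"increments":{"type":"array"},"squeeze":{"type":"number"}},"required":["increments"]}

```bash
ls; mkdir -p pics
python3 - <<'E'
from bench import ctrl
import cv2,numpy as np
print(ctrl.get_state())
for n in ("scene","top","wrist"):
    print(n,ctrl.get_calibration(n))
    cv2.imwrite(f"pics/{n}0.png",ctrl.get_image(n)[:,:,::-1])
E
```

```text
pics
{'time': 0.0, 'joint_positions': array([-1.09892993,  0.32181938, -0.07006541,  1.4517068 ,  0.02260961,
        1.3707994 , -0.05686775]), 'qd': array([-0.00045327,  0.00056814, -0.00273057, -0.00186721, -0.0001941 ,
       -0.00021744, -0.00056379]), 'joint_torque': array([ 6.06058666e-05, -4.91296184e+01, -4.03506327e-01, -3.12524700e+01,
       -6.37399871e-02,  4.39145823e-02,  1.95275220e-04]), 'position': array([0.28712462, 0.58266156, 0.29114763]), 'tool_rot': array([-7.12649127e-01, -3.05935710e+00,  3.01326177e-03]), 'ft_force': array([-0.30709674,  0.52882244, -0.03016429]), 'torque': array([ 0.00461192, -0.01261819, -0.03513821]), 'grip_force': 0.0, 'grip_width': 0.9981677053362137}
scene {'vertical_fov': 42.976696700020966, 'cx': 315.5104209567265, 'cy': 245.56469250841553, 'R': array([[-0.87989279,  0.4751707 , -0.00121891],
       [ 0.27679594,  0.51046582, -0.81413061],
       [-0.3862288 , -0.71668505, -0.58068051]]), 't': array([ 0.54179274, -0.08568804,  1.84137364])}
top {'vertical_fov': 56.70763431259847, 'cx': 319.32717169673487, 'cy': 234.65433943284557, 'R': array([[-0.02703696, -0.99962901,  0.00329317],
       [-0.9944012 ,  0.02655862, -0.10227853],
       [ 0.10215313, -0.00604003, -0.99475035]]), 't': array([0.01351251, 0.61239656, 1.3036344 ])}
wrist {'vertical_fov': 66.76517447330852, 'cx': 320.2940632939748, 'cy': 234.31402632135683, 'T_tool_cam': array([[ 4.98196974e-04, -9.66354790e-01, -2.57212308e-01,
         6.78886279e-02],
       [ 9.99999218e-01,  1.86408128e-04,  1.23656678e-03,
        -5.90908920e-05],
       [-1.14701577e-03, -2.57212723e-01,  9.66354127e-01,
        -9.32220687e-02],
       [ 0.00000000e+00,  0.00000000e+00,  0.00000000e+00,
         1.00000000e+00]])}
```

View pics/top0.png

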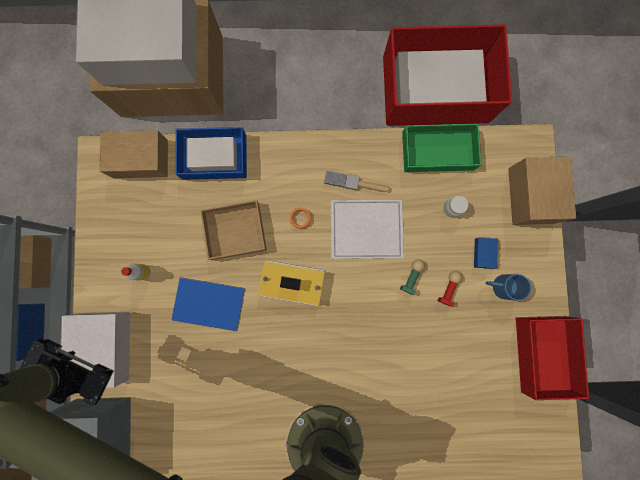

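View pics/scene0.png

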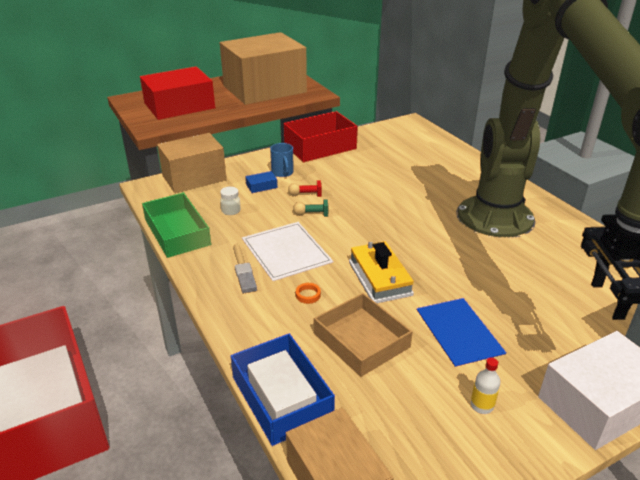

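Top view: plate (292,284) with grip (290,283), pad (208,304), carton (235,230), board (367,229), green pin foot (409,291)/head (418,266), red pin foot (447,300)/head (455,277). No blue pin, so there are two pins.

```bash
cat > h.py <<'E'
import numpy as np,cv2
from bench import ctrl
from scipy.spatial.transform import Rotation as Ro
def cam(name,state=None):
    c=ctrl.get_calibration(name); f=240/np.tan(np.radians(c["vertical_fov"])/2)
    if name=="wrist":
        T=np.eye(4); T[:3,:3]=Ro.from_rotvec(state["tool_rot"]).as_matrix(); T[:3,3]=state["position"]
        M=T@np.array(c["T_tool_cam"]); R=M[:3,:3].T; t=-R@M[:3,3]
    else: R=np.array(c["R"]);t=np.array(c["t"])
    return f,c["cx"],c["cy"],R,t
def cast(C,uv,z):
    f,cx,cy,R,t=C; uv=np.atleast_2d(np.asarray(uv,float))
    d=np.c_[(uv[:,0]-cx)/f,(uv[:,1]-cy)/f,np.ones(len(uv))]@R; o=-R.T@t
    return o+d*((z-o[2])/d[:,2])[:,None]
def proj(C,X):
    f,cx,cy,R,t=C; p=np.atleast_2d(X)@R.T+t
    return p[:,:2]/p[:,2:]*f+[cx,cy]
def shot(name):
    s=ctrl.get_state(); im=ctrl.get_image(name); return s,im,cam(name,s)
def hsv(im): return cv2.cvtColor(im,cv2.COLOR_RGB2HSV)
RANGE=dict(yellow=((20,150,120),(32,255,255)),blue=((105,170,60),(125,255,255)),green=((70,90,30),(90,255,200)),red=((0,170,90),(4,255,255)),red2=((175,150,90),(180,255,255)))
def blobs(im,col,amin=60):
    m=cv2.inRange(hsv(im),*RANGE[col])
    if col=="red": m|=cv2.inRange(hsv(im),*RANGE["red2"])
    m=cv2.morphologyEx(m,cv2.MORPH_CLOSE,np.ones((3,3)))
    cs=cv2.findContours(m,cv2.RETR_EXTERNAL,cv2.CHAIN_APPROX_NONE)[0]
    return sorted([c[:,0,:] for c in cs if cv2.contourArea(c)>amin],key=lambda c:-cv2.contourArea(c))
def rect(C,c,z):
    P=cast(C,c,z)[:,:2].astype(np.float32); (ctr,wh,a)=cv2.minAreaRect(P)
    if wh[0]>wh[1]: wh=wh[::-1]; a-=90   # a: direction of short side (x)
    return np.round(ctr,4),np.round(wh,4),round((a+90)%180-90,1)
def move(dx):  # world shift -> tool axes in units, with tool pose now
    s=ctrl.get_state(); return Ro.from_rotvec(s["tool_rot"]).as_matrix().T@np.array(dx)/0.1
E
python3 - <<'E'
from h import *
im=cv2.imread("pics/top0.png")[:,:,::-1].copy(); C=cam("top")
for col,z in (("yellow",.05),("blue",.006),("green",.012),("red",.012)):
    for c in blobs(im,col)[:7]: print(col,c.mean(0).round(),cv2.contourArea(c),*rect(C,c,z))
print("board",cast(C,[(332,201),(403,201),(402,259),(332,258)],.003).round(3)[:,:2].tolist())
print("carton rim",cast(C,[(202,210),(262,201),(268,248),(208,260)],.05).round(3)[:,:2].tolist())
print("dowels",cast(C,[(265,279),(318,288)],.06).round(3)[:,:2].tolist())
print("cap",cast(C,(290,283),.098).round(3))
print("pins f,h",cast(C,[(409,291),(418,266),(447,300),(455,277)],.02).round(3)[:,:2].tolist())
s=ctrl.get_state();print(Ro.from_rotvec(s["tool_rot"]).as_matrix().round(3))
E
```

```text
yellow [291. 283.] 1948.0 [0.4704 0.0839] [0.0969 0.1799] -11.2
blue [211. 153.] 3346.5 [0.8798 0.3289] [0.1598 0.2154] 0.1
blue [208. 304.] 2647.0 [0.415  0.3386] [0.1258 0.1965] -10.9
blue [486. 252.] 316.5 [ 0.546  -0.5068] [0.067  0.0874] 86.1
green [410. 282.] 152.0 [ 0.4661 -0.2755] [0.0415 0.0691] 61.7
red [443.  70.] 9609.0 [ 1.1187 -0.4195] [0.317  0.3985] 0.1
red [552. 358.] 5170.0 [ 0.2296 -0.6823] [0.1988 0.2387] -89.8
red [448. 295.] 181.0 [ 0.4272 -0.3894] [0.0466 0.0704] 61.7
board [[0.719, -0.045], [0.713, -0.265], [0.534, -0.253], [0.543, -0.04]]
carton rim [[0.694, 0.344], [0.716, 0.165], [0.575, 0.15], [0.544, 0.326]]
dowels [[0.484, 0.159], [0.454, 0.005]]
cap [[0.471 0.084 0.098]]
pins f,h [[0.437, -0.267], [0.511, -0.297], [0.407, -0.379], [0.475, -0.407]]
[[-0.897  0.442 -0.001]
 [ 0.442  0.897 -0.001]
 [-0.    -0.001 -1.   ]]
```

play_rows(increments=[[[-0.96,-0.92,0,0,0,0,1],[-0.96,-0.92,0,0,0,0,1],[-0.96,-0.92,0,0,0,0,1],[-0.96,-0.92,0,0,0,0,1]]])

```text
time: 0.55
position: [0.3364, 0.4529, 0.2924]
tool_rot: [0.725, 3.055, -0.003]
ft_force: [0.9, 0.9, 0.5]
grip_width: 0.999
grip_force: 0.0
```

play_rows(increments=[[[-0.96,-0.92,0,0,0,0,1],[-0.96,-0.92,0,0,0,0,1],[-0.96,-0.92,0,0,0,0,1],[-0.96,-0.92,0,0,0,0,1]]])

```text
time: 0.95
position: [0.3806, 0.3287, 0.2924]
tool_rot: [0.724, 3.056, -0.002]
ft_force: [0.2, 0.3, 0.6]
grip_width: 0.998
grip_force: 0.0
```

play_rows(increments=[[[-0.96,-0.92,0,0,0,0,1],[-0.96,-0.92,0,0,0,0,1],[-0.96,-0.92,0,0,0,0,1],[-0.96,-0.92,0,0,0,0,1]]])

```text
time: 1.35
position: [0.4254, 0.2045, 0.2925]
tool_rot: [0.723, 3.056, -0.001]
ft_force: [-0.0, 0.6, -0.1]
grip_width: 1.003
grip_force: 0.0
```

play_rows(increments=[[[-0.96,-0.92,0,0,0,0,1],[-0.96,-0.92,0,0,0,0,1],[-0.96,-0.92,0,0,0,0,1],[-0.96,-0.92,0,0,0,0,1]]])

```text
time: 1.75
position: [0.4706, 0.08, 0.2925]
tool_rot: [0.722, 3.056, -0.001]
ft_force: [-0.2, 0.2, -0.1]
grip_width: 0.997
grip_force: 0.0
```

play_rows(increments=[[[0,0,0,0,0,0.76,1],[0,0,0,0,0,0.76,1],[0,0,0,0,0,0.76,1],[0,0,0,0,0,0.76,1],[0,0,0,0,0,0.76,1],[0,0,0,0,0,0.76,1],[0,0,0,0,0,0.76,1],[0,0,0,0,0,0.76,1]]])

```text
time: 2.55
position: [0.4689, 0.0864, 0.2921]
tool_rot: [-2.311, -2.127, -0.0]
ft_force: [-1.7, -0.1, -0.2]
grip_width: 0.995
grip_force: 0.0
```

play_rows(increments=[[[0,0,0,0,0,0.07,1],[0,0,0,0,0,0.07,1],[0,0,0,0,0,0.07,1],[0,0,0,0,0,0.07,1]]])

```text
time: 2.95
position: [0.469, 0.0843, 0.2922]
tool_rot: [-2.42, -2.004, -0.0]
ft_force: [0.1, -1.0, -0.1]
grip_width: 0.998
grip_force: 0.0
```

Run:
```python
from h import *
s,im,C=shot("wrist"); cv2.imwrite("pics/w1.png",im[:,:,::-1])
T=Ro.from_rotvec(s["tool_rot"]).as_matrix();print(s["position"],np.degrees(np.arctan2(T[1,1],T[0,1])))
for c in blobs(im,"yellow")[:1]: print(cv2.contourArea(c),*rect(C,c,.05))
m=(im.max(2)<45).astype(np.uint8)
n,l,st,ct=cv2.connectedComponentsWithStats(m)
for i in range(1,n):
    if st[i,4]>300: print(st[i],ct[i],cast(C,ct[i],.098).round(4))
```

```text
[0.46904556 0.08426496 0.29221322] -10.744883748326284
19865.0 [0.4736 0.0858] [0.1016 0.1795] -11.3
[ 305  189   37   67 2356] [322.70415959 222.21646859] [[0.4738 0.0869 0.098 ]]
[    0   269   640   211 58678] [244.43938103 410.79157435] [[ 0.3685 -0.0774  0.098 ]]
[178 268  51  32 986] [209.69574037 287.14807302] [[0.3692 0.0492 0.098 ]]
[412 268  52  33 991] [430.84561049 287.25126135] [[0.5536 0.0142 0.098 ]]
[ 428  269  212   97 7369] [540.87379563 314.8201927 ] [[ 0.6446 -0.0293  0.098 ]]
[ 588  452   52   28 1105] [617.29411765 467.05158371] [[ 0.7129 -0.2095  0.098 ]]
[ 480  454   65   26 1145] [507.55633188 466.53187773] [[ 0.6069 -0.1888  0.098 ]]
```

View pics/w1.png

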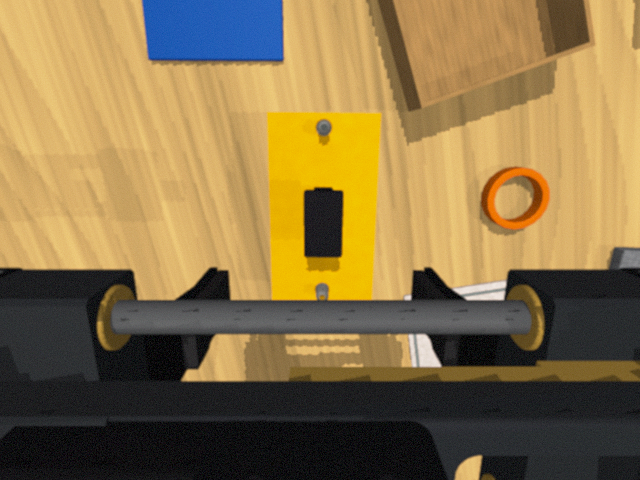

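The wrist view shows the plate at about (323,205), with dowel tips at (323,127) and (321,291) and the cap at (323,222). The rectangle measures 101.6 x 179.5 mm, which fits the given size. I'll descend on the grip.

play_rows(increments=[[[0.026,0.043,0.3,0,0,0.006,1],[0.026,0.043,0.6,0,0,0.006,1],[0.026,0.043,0.9,0,0,0.006,1],[0.026,0.043,0.9,0,0,0.006,1],[0.026,0.043,0.9,0,0,0.006,1]]])

```text
time: 3.5
position: [0.4739, 0.0851, 0.2027]
tool_rot: [-2.432, -1.989, 0.001]
ft_force: [-0.2, -0.0, -0.3]
grip_width: 1.002
grip_force: 0.0
```

play_rows(increments=[[[0,0,0.2,0,0,0,1],[0,0,0.4,0,0,0,1],[0,0,0.6,0,0,0,1],[0,0,0.75,0,0,0,1],[0,0,0.78,0,0,0,1],[0,0,0.78,0,0,0,1]]])

```text
time: 4.1
position: [0.4748, 0.0853, 0.1255]
tool_rot: [2.432, 1.988, 0.003]
ft_force: [-0.1, -0.6, 0.3]
grip_width: 1.001
grip_force: 0.0
```

play_rows(increments=[[[0,0,0,0,0,0,-1],[0,0,0,0,0,0,-1],[0,0,0,0,0,0,-1],[0,0,0,0,0,0,-1],[0,0,0,0,0,0,-1],[0,0,0,0,0,0,-1],[0,0,0,0,0,0,-1],[0,0,0,0,0,0,-1]]], squeeze=6)

```text
time: 4.9
position: [0.4724, 0.0853, 0.124]
tool_rot: [-2.43, -1.987, 0.005]
ft_force: [0.4, -1.0, 4.2]
grip_width: 0.366
grip_force: 6.0
```

play_rows(increments=[[[0,0,0,0,0,0,-1],[0,0,0,0,0,0,-1],[0,0,0,0,0,0,-1]]])

```text
time: 5.2
position: [0.4724, 0.0853, 0.1241]
tool_rot: [-2.43, -1.987, 0.004]
ft_force: [-5.7, 0.4, 5.0]
grip_width: 0.371
grip_force: 6.0
```

Run:
```python
from h import *
s,im,C=shot("wrist"); s2,i2,C2=shot("scene")
p=proj(C2,[[.473,.086,.08]])[0].astype(int);print(p,s["ft_force"],s["torque"])
a=im[100:400,170:470]; b=cv2.resize(i2[p[1]-50:p[1]+50,p[0]-50:p[0]+50],(300,300),interpolation=cv2.INTER_CUBIC)
cv2.imwrite("pics/w2.png",np.hstack([a,b])[:,:,::-1])
```

```text
[380 255] [-5.72885954  0.35028528  5.02706147] [0.01046412 1.08963719 0.0059734 ]
```

View pics/w2.png

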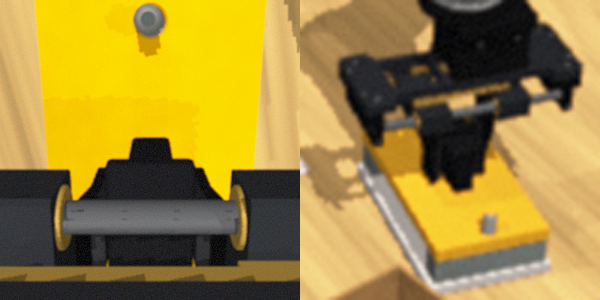

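Width 0.37 is 32 mm, so the fingers are on the cap and not the stem. The wrist crop shows the fingers at cap level. I'll open, recentre 2.5 mm in -x, and go lower while watching for contact.

play_rows(increments=[[[0,0,0,0,0,0,1],[0,0,0,0,0,0,1],[0,0,0,0,0,0,1],[0,-0.025,0,0,0,0,1],[0,-0.025,0,0,0,0,1],[0,-0.025,0,0,0,0,1]]])

```text
time: 5.9
position: [0.4714, 0.0855, 0.1243]
tool_rot: [2.432, 1.988, 0.0]
ft_force: [0.1, -0.1, -0.7]
grip_width: 0.828
grip_force: 0.0
```

play_rows(increments=[[[0,0,0.015,0,0,0,1],[0,0,0.015,0,0,0,1],[0,0,0.015,0,0,0,1]]])

```text
time: 6.2
position: [0.4714, 0.0855, 0.1227]
tool_rot: [-2.432, -1.988, 0.0]
ft_force: [0.5, -0.2, 0.7]
grip_width: 0.987
grip_force: 0.0
```

play_rows(increments=[[[0,0,0.015,0,0,0,1],[0,0,0.015,0,0,0,1],[0,0,0.015,0,0,0,1]]])

```text
time: 6.5
position: [0.4713, 0.0855, 0.1212]
tool_rot: [-2.432, -1.988, 0.0]
ft_force: [0.5, 0.0, -0.4]
grip_width: 0.998
grip_force: 0.0
```

play_rows(increments=[[[0,0,0,0,0,0,-0.1],[0,0,0,0,0,0,-0.1],[0,0,0,0,0,0,-0.1],[0,0,0,0,0,0,-0.1],[0,0,0,0,0,0,-0.1]]])

```text
time: 7.0
position: [0.4714, 0.0855, 0.1213]
tool_rot: [2.432, 1.988, 0.0]
ft_force: [-0.2, 0.4, 0.9]
grip_width: 0.631
grip_force: 0.0
```

play_rows(increments=[[[0,0,0,0,0,0,-1],[0,0,0,0,0,0,-1],[0,0,0,0,0,0,-1],[0,0,0,0,0,0,-1],[0,0,0,0,0,0,-1]]])

```text
time: 7.5
position: [0.4717, 0.0854, 0.1214]
tool_rot: [2.432, 1.988, 0.001]
ft_force: [0.9, -0.3, -0.3]
grip_width: 0.37
grip_force: 6.0
```

Run:
```python
from h import *
c=ctrl.get_calibration("wrist"); f=240/np.tan(np.radians(c["vertical_fov"])/2); Ti=np.linalg.inv(c["T_tool_cam"])
im=cv2.imread("pics/w1.png"); im=np.clip(im.astype(float)*3,0,255).astype(np.uint8)
x0,y0,k=150,240,5
b=cv2.resize(im[y0:y0+100,x0:x0+120],None,fx=k,fy=k,interpolation=cv2.INTER_CUBIC)
for y,col in ((-.0435,(0,0,255)),(-.0505,(0,255,0)),(-.0585,(255,0,255))):
  for x in (.0095,-.0095):
    pts=[]
    for z in (.07,.06,.05,.04,.03,.02,.01):
        p=Ti@[x,y,z,1]; u=p[:2]/p[2]*f+[c["cx"],c["cy"]]; pts.append((u-[x0,y0]+.5)*k); cv2.circle(b,tuple(pts[-1].astype(int)),3,col,-1)
    cv2.polylines(b,[np.array(pts,int)],False,col,1)
cv2.imwrite("pics/f.png",b)
```

```text
(no output)
```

View pics/f.png

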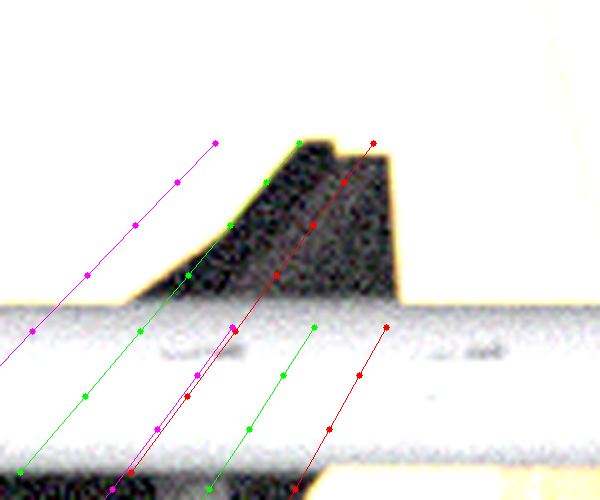

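The overlay shows the fingers are almost flat, with no recess above the pads. With the tool vertical they can only meet the 32 mm cap faces. I'll hold the cap on the pads with a firm squeeze and lift straight up.

play_rows(increments=[[[0,0,0,0,0,0,0],[0,0,0,0,0,0,0],[0,0,-0.086,0,0,0,0],[0,0,-0.086,0,0,0,0],[0,0,-0.086,0,0,0,0]]])

```text
time: 8.0
position: [0.4717, 0.0856, 0.1304]
tool_rot: [2.432, 1.988, 0.002]
ft_force: [0.4, -0.3, -0.3]
grip_width: 0.5
grip_force: 0.0
```

play_rows(increments=[[[0,0,0,0,0,0,-1],[0,0,0,0,0,0,-1],[0,0,0,0,0,0,-1],[0,0,0,0,0,0,-1],[0,0,0,0,0,0,-1],[0,0,0,0,0,0,-1]]], squeeze=50)

```text
time: 8.6
position: [0.4715, 0.0854, 0.1298]
tool_rot: [2.432, 1.988, 0.0]
ft_force: [1.3, -1.2, -1.0]
grip_width: 0.35
grip_force: 52.0
```

play_rows(increments=[[[0,0,-0.02,0,0,0,-1],[0,0,-0.04,0,0,0,-1],[0,0,-0.06,0,0,0,-1],[0,0,-0.08,0,0,0,-1],[0,0,-0.1,0,0,0,-1],[0,0,-0.1,0,0,0,-1]]])

```text
time: 9.2
position: [0.4715, 0.0855, 0.1402]
tool_rot: [2.432, 1.988, 0.001]
ft_force: [1.1, 0.1, -4.7]
grip_width: 0.351
grip_force: 51.8
```

play_rows(increments=[[[0,0,-0.05,0,0,0,-1],[0,0,-0.1,0,0,0,-1],[0,0,-0.15,0,0,0,-1],[0,0,-0.2,0,0,0,-1],[0,0,-0.25,0,0,0,-1],[0,0,-0.3,0,0,0,-1],[0,0,-0.35,0,0,0,-1],[0,0,-0.35,0,0,0,-1]]])

```text
time: 10.0
position: [0.4719, 0.0856, 0.1758]
tool_rot: [2.432, 1.988, 0.003]
ft_force: [0.1, -0.2, -4.7]
grip_width: 0.348
grip_force: 51.8
```

play_rows(increments=[[[0,0,-0.1,0,0,0,-1],[0,0,-0.2,0,0,0,-1],[0,0,-0.3,0,0,0,-1],[0,0,-0.4,0,0,0,-1],[0,0,-0.4,0,0,0,-1]]])

```text
time: 10.5
position: [0.4725, 0.0857, 0.2169]
tool_rot: [2.431, 1.987, 0.006]
ft_force: [1.0, 0.4, -4.3]
grip_width: 0.351
grip_force: 51.8
```

Run:
```python
from h import *
s,im,C=shot("wrist"); cv2.imwrite("pics/w3.png",im[:,:,::-1])
z=.05+s["position"][2]-.130
print(s["position"],*rect(C,blobs(im,"yellow")[0],z)); print(s["ft_force"],s["torque"],s["grip_width"])
s,i,C=shot("top")
for c in blobs(i,"blue"): print(c.mean(0).round(),*rect(C,c,.006))
```

```text
[0.47254903 0.08573483 0.21694259] [0.4827 0.1245] [0.1015 0.1016] -11.5
[ 1.04366995  0.36313267 -4.26741994] [-0.04716329 -0.02345347  0.03504171] 0.3507963113357213
[211. 153.] [0.8797 0.3287] [0.1598 0.2153] 0.3
[208. 304.] [0.415  0.3386] [0.1258 0.1965] -10.9
[481. 257.] [ 0.5451 -0.5066] [0.0669 0.0854] 86.4
```

View pics/w3.png

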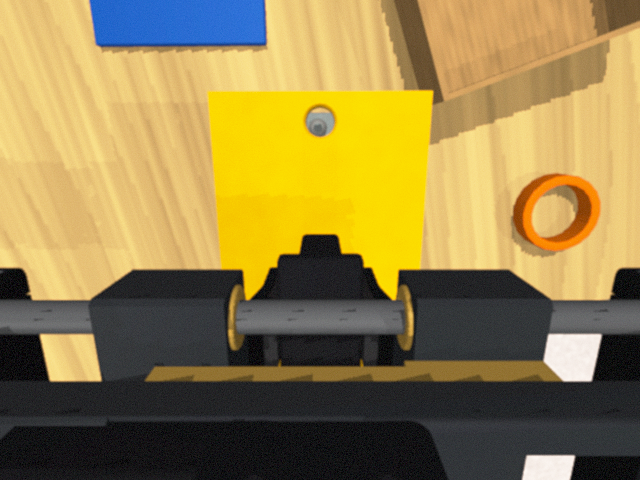

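The plate is up and level, with the hole edge-on above the dowel at (320,121), and its underside is clear of the dowel tips. Now to the pad.

play_rows(increments=[[[0.2,-0.09,0,0,0,0,-1],[0.4,-0.18,0,0,0,0,-1],[0.6,-0.27,0,0,0,0,-1],[0.8,-0.36,0,0,0,0,-1]]])

```text
time: 11.0
position: [0.4514, 0.1716, 0.2142]
tool_rot: [-2.432, -1.988, 0.002]
ft_force: [-0.6, 0.2, -5.0]
grip_width: 0.348
grip_force: 51.8
```

play_rows(increments=[[[0.2,-0.09,0,0,0,0,-1],[0.4,-0.18,0,0,0,0,-1],[0.6,-0.27,0,0,0,0,-1],[0.8,-0.36,0,0,0,0,-1]]])

```text
time: 11.4
position: [0.432, 0.2572, 0.2141]
tool_rot: [-2.432, -1.988, 0.002]
ft_force: [0.3, -0.2, -3.6]
grip_width: 0.35
grip_force: 51.8
```

play_rows(increments=[[[0.2,-0.09,0.1,0,0,0,-1],[0.4,-0.18,0.2,0,0,0,-1],[0.6,-0.27,0.3,0,0,0,-1],[0.76,-0.33,0.4,0,0,0,-1],[0.76,-0.33,0.5,0,0,0,-1],[0.76,-0.33,0.5,0,0,0,-1]]])

```text
time: 12.0
position: [0.4145, 0.3364, 0.1626]
tool_rot: [2.431, 1.988, -0.007]
ft_force: [1.1, -0.7, -4.6]
grip_width: 0.349
grip_force: 51.8
```

play_rows(increments=[[[0.02,0,0.1,0,0,0,-1],[0.02,0,0.2,0,0,0,-1],[0.02,0,0.3,0,0,0,-1],[0.02,0,0.4,0,0,0,-1],[0.02,0,0.5,0,0,0,-1],[0.02,0,0.57,0,0,0,-1],[0.02,0,0.6,0,0,0,-1],[0.02,0,0.6,0,0,0,-1]]])

```text
time: 12.8
position: [0.4157, 0.3395, 0.1044]
tool_rot: [2.432, 1.988, -0.001]
ft_force: [-0.1, -0.8, -4.2]
grip_width: 0.354
grip_force: 51.8
```

play_rows(increments=[[[0,0,0.02,0,0,0,-1],[0,0,0.04,0,0,0,-1],[0,0,0.05,0,0,0,-1],[0,0,0.05,0,0,0,-1]]])

```text
time: 13.2
position: [0.4158, 0.3396, 0.0999]
tool_rot: [-2.432, -1.988, -0.0]
ft_force: [-1.0, 0.0, -4.8]
grip_width: 0.349
grip_force: 51.8
```

play_rows(increments=[[[0,0,0.01,0,0,0,-1],[0,0,0.02,0,0,0,-1],[0,0,0.025,0,0,0,-1],[0,0,0.025,0,0,0,-1]]])

```text
time: 13.6
position: [0.4159, 0.3397, 0.0978]
tool_rot: [-2.432, -1.988, -0.0]
ft_force: [-0.4, -1.2, 0.3]
grip_width: 0.343
grip_force: 52.1
```

play_rows(increments=[[[0,0,0,0,0,0,0.3],[0,0,0,0,0,0,0.3],[0,0,0,0,0,0,0.3],[0,0,0,0,0,0,0.6],[0,0,0,0,0,0,0.6],[0,0,0,0,0,0,0.6]]])

```text
time: 14.2
position: [0.4159, 0.3397, 0.0974]
tool_rot: [2.432, 1.988, 0.0]
ft_force: [-0.6, 0.2, 0.2]
grip_width: 0.764
grip_force: 0.0
```

play_rows(increments=[[[0,0,-0.3,0,0,0,1],[0,0,-0.6,0,0,0,1],[0,0,-0.9,0,0,0,1],[0,0,-1,0,0,0,1],[0,0,-1,0,0,0,1]]])

```text
time: 14.7
position: [0.4166, 0.3402, 0.1989]
tool_rot: [-2.432, -1.988, -0.006]
ft_force: [0.6, 0.5, -0.5]
grip_width: 0.997
grip_force: 0.0
```

play_rows(increments=[[[-0.3,0.15,-0.3,0,0,0,1],[-0.6,0.3,-0.6,0,0,0,1],[-0.8,0.35,-0.9,0,0,0,1],[-0.8,0.35,-0.9,0,0,0,1]]])

```text
time: 15.1
position: [0.4365, 0.2515, 0.29]
tool_rot: [2.437, 1.981, 0.007]
ft_force: [1.3, 0.5, 0.6]
grip_width: 0.998
grip_force: 0.0
```

play_rows(increments=[[[-0.3,0.15,0,0,0,0,1],[-0.6,0.3,0,0,0,0,1],[-0.9,0.45,0,0,0,0,1],[-1,0.45,0,0,0,0,1],[-1,0.45,0,0,0,0,1]]])

```text
time: 15.6
position: [0.4578, 0.1462, 0.2855]
tool_rot: [-2.434, -1.985, 0.004]
ft_force: [-0.5, 0.2, -0.3]
grip_width: 1.0
grip_force: 0.0
```

Run:
```python
from h import *
s,i,C=shot("top"); cv2.imwrite("pics/top1.png",i[:,:,::-1])
print(*rect(C,blobs(i,"yellow")[0],.018))
s,im,C=shot("wrist"); cv2.imwrite("pics/w4.png",im[:,:,::-1]); print(s["position"])
cv2.imwrite("pics/m1.png",np.hstack([cv2.resize(i[180:340,160:500],None,fx=1.17,fy=1.17),np.zeros((187,2,3),np.uint8),cv2.resize(im,(400,300))[:187]])[:,:,::-1])
```

```text
[0.4212 0.3681] [0.0986 0.1175] -10.9
[0.45764821 0.14787504 0.28584133]
```

View pics/m1.png

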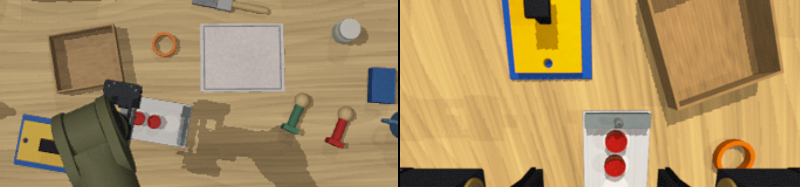

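The plate lies inside the blue pad with the grip up. Red-topped discs are on the deck: two clearly visible, and the -y end looks empty. I'll centre over the deck and measure.

play_rows(increments=[[[-0.3,0,0,0,0,0,1],[-0.6,0.02,0,0,0,0,1],[-0.6,0.02,0,0,0,0,1],[-0.6,0.02,0,0,0,0,1],[-0.6,0.02,0,0,0,0,1]]])

```text
time: 16.2
position: [0.4483, 0.0901, 0.2871]
tool_rot: [-2.429, -1.992, -0.0]
ft_force: [0.6, -0.1, -0.4]
grip_width: 0.999
grip_force: 0.0
```

Run:
```python
from h import *
s,im,C=shot("wrist"); cv2.imwrite("pics/w5.png",im[:,:,::-1]); print(s["position"],s["tool_rot"])
for c in blobs(im,"red"):
    (u,v),r=cv2.minEnclosingCircle(c); X=cast(C,[(u,v),(u+r,v)],.036); print((u,v),r,X[0].round(4),np.linalg.norm(X[1]-X[0])*2)
s,i,C=shot("top")
print("green/red pins",[(rect(C,c,.012)) for col in("green","red") for c in blobs(i,col) if cv2.contourArea(c)<400])
```

```text
[0.44830575 0.090095   0.28714727] [-2.42907959e+00 -1.99171428e+00 -1.65821352e-04]
(343.6988220214844, 167.68128967285156) 18.232343673706055 [0.4803 0.1272 0.036 ] 0.034021313621033285
(341.31842041015625, 209.95126342773438) 17.4927978515625 [0.4708 0.0882 0.036 ] 0.03362524806518815
green/red pins [(array([ 0.4624, -0.278 ]), array([0.0404, 0.07  ]), 53.8), (array([ 0.4272, -0.3894]), array([0.0466, 0.0704]), 61.7)]
```

View pics/w5.png

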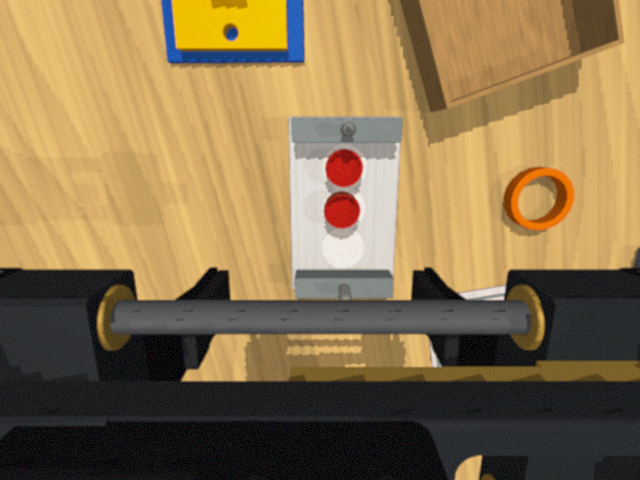

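Two discs are at (344,168) and (341,210). The pale circle at (342,247) is flat and larger than a disc, so it looks like an empty place mark. Pinching disc A along the jig's x.

play_rows(increments=[[[0.2,0.1,0.3,0,0,0,1],[0.425,0.244,0.6,0,0,0,1],[0.425,0.244,0.9,0,0,0,1],[0.425,0.244,1,0,0,0,1],[0.425,0.244,1,0,0,0,1]]])

```text
time: 16.8
position: [0.4797, 0.1249, 0.1859]
tool_rot: [-2.431, -1.989, 0.006]
ft_force: [-0.8, 0.6, -0.1]
grip_width: 0.998
grip_force: 0.0
```

Run:
```python
from h import *
s,im,C=shot("wrist"); print(s["position"],s["tool_rot"])
for c in blobs(im,"red"):
    (u,v),r=cv2.minEnclosingCircle(c); X=cast(C,[(u,v),(u+r,v)],.036); print((u,v),r,X[0].round(4),np.linalg.norm(X[1]-X[0])*2)
```

```text
[0.47970907 0.12489975 0.18585635] [-2.43092887 -1.98853872  0.00594319]
(318.8842468261719, 234.81832885742188) 24.050046920776367 [0.4814 0.129  0.036 ] 0.03321246276060904
(317.34466552734375, 288.4029235839844) 22.93921661376953 [0.4723 0.0902 0.036 ] 0.032975987751691034
```

play_rows(increments=[[[0.03,0.01,0.2,0,0,0,1],[0.03,0.01,0.4,0,0,0,1],[0.03,0.01,0.6,0,0,0,1],[0.03,0.01,0.8,0,0,0,1],[0.03,0.01,0.95,0,0,0,1],[0.03,0.01,1,0,0,0,1],[0.03,0.01,1,0,0,0,1]]])

```text
time: 17.55
position: [0.483, 0.1277, 0.0883]
tool_rot: [2.432, 1.988, 0.002]
ft_force: [-0.7, 0.6, -1.9]
grip_width: 0.999
grip_force: 0.0
```

play_rows(increments=[[[0,0,0,0,0,0,-1],[0,0,0,0,0,0,-1],[0,0,0,0,0,0,-1],[0,0,0,0,0,0,-1],[0,0,0,0,0,0,-1],[0,0,0,0,0,0,-1],[0,0,0,0,0,0,-1],[0,0,0,0,0,0,-1]]], squeeze=20)

```text
time: 18.35
position: [0.4823, 0.1277, 0.0873]
tool_rot: [-2.432, -1.988, 0.0]
ft_force: [-0.1, -0.5, 0.6]
grip_width: 0.404
grip_force: 20.0
```

play_rows(increments=[[[0,0,-0.2,0,0,0,-1],[0,0,-0.4,0,0,0,-1],[0,0,-0.6,0,0,0,-1],[0,0,-0.6,0,0,0,-1]]])

```text
time: 18.75
position: [0.4842, 0.1282, 0.1499]
tool_rot: [2.431, 1.987, 0.008]
ft_force: [-0.4, -0.8, -0.4]
grip_width: 0.406
grip_force: 20.0
```

play_rows(increments=[[[0.3,0.19,0,0,0,0,-1],[0.6,0.38,0,0,0,0,-1],[0.92,0.57,0,0,0,0,-1],[0.92,0.57,0,0,0,0,-1]]])

```text
time: 19.15
position: [0.558, 0.2111, 0.146]
tool_rot: [-2.427, -1.994, -0.003]
ft_force: [-0.9, 0.3, -0.9]
grip_width: 0.408
grip_force: 20.0
```

play_rows(increments=[[[0.3,0.19,0,0,0,0,-1],[0.6,0.38,0,0,0,0,-1],[0.92,0.57,0,0,0,0,-1],[0.92,0.57,0,0,0,0,-1],[0.92,0.57,0,0,0,0,-1]]])

```text
time: 19.65
position: [0.63, 0.2849, 0.1455]
tool_rot: [-2.432, -1.989, 0.005]
ft_force: [-0.2, -0.8, -0.6]
grip_width: 0.415
grip_force: 20.0
```

Run:
```python
from h import *
s,im,C=shot("wrist"); cv2.imwrite("pics/w6.png",im[:,:,::-1]); print(s["position"],s["tool_rot"],s["grip_width"])
s,i,C=shot("top");cv2.imwrite("pics/top2.png",i[:,:,::-1])
```

```text
[0.62996754 0.28492603 0.14551831] [-2.43159308 -1.98913786  0.00483586] 0.4154839592840995
```

View pics/w6.png

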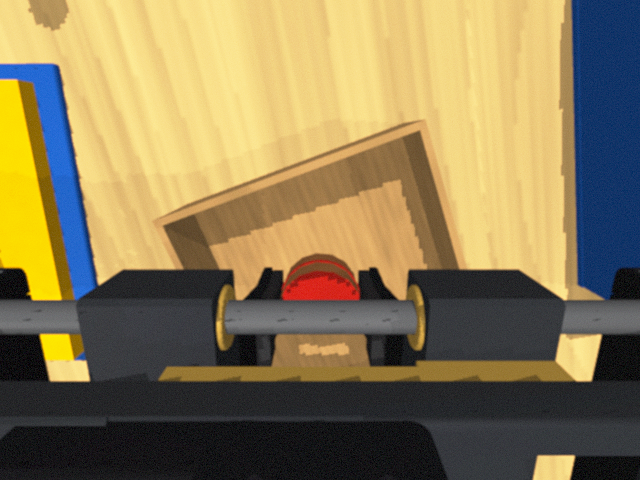

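The disc hangs inside the carton opening (corners at (157,220) and (425,122)). Lower and release, then go for disc B.

play_rows(increments=[[[0,0,0.15,0,0,0,-1],[0,0,0.3,0,0,0,-1],[0,0,0.45,0,0,0,-1],[0,0,0.6,0,0,0,-1],[0,0,0.62,0,0,0,-1],[0,0,0.62,0,0,0,-1]]])

```text
time: 20.35
position: [0.6302, 0.2851, 0.0842]
tool_rot: [-2.432, -1.988, 0.003]
ft_force: [-0.0, -0.2, 0.5]
grip_width: 0.41
grip_force: 20.0
```

play_rows(increments=[[[0,0,0,0,0,0,0.2],[0,0,0,0,0,0,0.2],[0,0,0,0,0,0,0.2],[0,0,0,0,0,0,0.2]]])

```text
time: 20.75
position: [0.631, 0.2855, 0.086]
tool_rot: [2.432, 1.988, 0.002]
ft_force: [0.9, 0.2, -0.3]
grip_width: 0.588
grip_force: 0.0
```

play_rows(increments=[[[0,0,-0.3,0,0,0,0.2],[0,0,-0.6,0,0,0,0.2],[0,0,-0.9,0,0,0,0.2],[0,0,-1,0,0,0,1],[0,0,-1,0,0,0,1]]])

```text
time: 21.25
position: [0.6317, 0.2857, 0.1876]
tool_rot: [2.432, 1.988, 0.007]
ft_force: [0.2, -0.4, -0.4]
grip_width: 0.706
grip_force: 0.0
```

play_rows(increments=[[[-0.4,-0.2,0,0,0,0,1],[-0.8,-0.4,0,0,0,0,1],[-1,-0.56,0,0,0,0,1],[-1,-0.56,0,0,0,0,1]]])

```text
time: 21.65
position: [0.5531, 0.1948, 0.1833]
tool_rot: [-2.435, -1.983, 0.008]
ft_force: [0.6, -0.0, 0.7]
grip_width: 0.982
grip_force: 0.0
```

play_rows(increments=[[[-0.4,-0.2,0,0,0,0,1],[-0.8,-0.4,0,0,0,0,1],[-1,-0.56,0,0,0,0,1],[-1,-0.56,0,0,0,0,1],[-1,-0.56,0,0,0,0,1]]])

```text
time: 22.15
position: [0.4813, 0.1123, 0.1849]
tool_rot: [-2.432, -1.989, -0.001]
ft_force: [0.4, 0.3, -0.4]
grip_width: 0.998
grip_force: 0.0
```

Run:
```python
from h import *
s,im,C=shot("wrist"); print(s["position"],s["tool_rot"])
for c in blobs(im,"red"):
    (u,v),r=cv2.minEnclosingCircle(c); X=cast(C,[(u,v),(u+r,v)],.036); print((u,v),r,X[0].round(4),np.linalg.norm(X[1]-X[0])*2, (move(X[0]-s["position"])).round(3))
s,i,C=shot("top")
for c in blobs(i,"red"):
    if cv2.contourArea(c)<400: print(c.mean(0),cast(C,c.mean(0),.029).round(3))
```

```text
[0.48129611 0.11228696 0.184876  ] [-2.43157348e+00 -1.98860028e+00 -5.47060917e-04]
(311.0, 274.5) 23.26487922668457 [0.4723 0.0896 0.036 ] 0.03295458881167031 [-0.241 -0.044  1.489]
[448.33333333 294.66666667] [[ 0.424 -0.381  0.029]]
[225.23333333 232.        ] [[0.628 0.28  0.029]]
```

play_rows(increments=[[[-0.24,-0.04,0.2,0,0,0,1],[-0.24,-0.04,0.4,0,0,0,1],[-0.24,-0.04,0.6,0,0,0,1],[-0.24,-0.04,0.8,0,0,0,1],[-0.24,-0.04,0.95,0,0,0,1],[-0.24,-0.04,0.98,0,0,0,1],[-0.24,-0.04,0.98,0,0,0,1]]])

```text
time: 22.95
position: [0.4727, 0.0894, 0.0868]
tool_rot: [-2.431, -1.99, 0.002]
ft_force: [-0.6, 0.5, 0.2]
grip_width: 0.996
grip_force: 0.0
```

play_rows(increments=[[[0,0,0,0,0,0,-1],[0,0,0,0,0,0,-1],[0,0,0,0,0,0,-1],[0,0,0,0,0,0,-1],[0,0,0,0,0,0,-1],[0,0,0,0,0,0,-1],[0,0,0,0,0,0,-1],[0,0,0,0,0,0,-1]]])

```text
time: 23.75
position: [0.4724, 0.0889, 0.0874]
tool_rot: [-2.432, -1.988, 0.0]
ft_force: [0.4, 0.1, 0.3]
grip_width: 0.41
grip_force: 20.0
```

play_rows(increments=[[[0,0,-0.2,0,0,0,-1],[0,0,-0.4,0,0,0,-1],[0,0,-0.6,0,0,0,-1],[0,0,-0.6,0,0,0,-1]]])

```text
time: 24.15
position: [0.4743, 0.0892, 0.1498]
tool_rot: [2.431, 1.987, 0.008]
ft_force: [0.7, 0.6, -0.5]
grip_width: 0.406
grip_force: 20.0
```

Run:
```python
from h import *
s=ctrl.get_state(); print(s["grip_width"],move(np.array([.632,.215,s["position"][2]])-s["position"]))
```

```text
0.40648642451072753 [1.54642763 1.29547153 0.01035441]
```

play_rows(increments=[[[0.3,0.25,0,0,0,0,-1],[0.6,0.5,0,0,0,0,-1],[0.77,0.65,0,0,0,0,-1],[0.77,0.65,0,0,0,0,-1]]])

```text
time: 24.55
position: [0.5529, 0.154, 0.1462]
tool_rot: [2.429, 1.992, 0.001]
ft_force: [-0.3, 0.6, -0.5]
grip_width: 0.407
grip_force: 20.0
```

play_rows(increments=[[[0.3,0.25,0,0,0,0,-1],[0.6,0.5,0,0,0,0,-1],[0.77,0.65,0,0,0,0,-1],[0.77,0.65,0,0,0,0,-1],[0.77,0.65,0,0,0,0,-1]]])

```text
time: 25.05
position: [0.6296, 0.213, 0.146]
tool_rot: [-2.432, -1.988, 0.004]
ft_force: [-0.4, -0.4, 0.4]
grip_width: 0.41
grip_force: 20.0
```

play_rows(increments=[[[0,0,0.15,0,0,0,-1],[0,0,0.3,0,0,0,-1],[0,0,0.45,0,0,0,-1],[0,0,0.6,0,0,0,-1],[0,0,0.62,0,0,0,-1],[0,0,0.62,0,0,0,-1]]])

```text
time: 25.65
position: [0.63, 0.2137, 0.0843]
tool_rot: [-2.432, -1.988, 0.003]
ft_force: [-0.0, -0.5, -0.4]
grip_width: 0.407
grip_force: 20.0
```

play_rows(increments=[[[0,0,0,0,0,0,0.2],[0,0,0,0,0,0,0.2],[0,0,0,0,0,0,0.2],[0,0,0,0,0,0,0.2]]])

```text
time: 26.05
position: [0.6308, 0.2141, 0.086]
tool_rot: [2.432, 1.988, 0.002]
ft_force: [-0.4, -0.5, -1.2]
grip_width: 0.588
grip_force: 0.0
```

play_rows(increments=[[[0,0,-0.3,0,0,0,0.2],[0,0,-0.6,0,0,0,0.2],[0,0,-0.9,0,0,0,0.2],[0,0,-1,0,0,0,1],[0,0,-1,0,0,0,1]]])

```text
time: 26.55
position: [0.6315, 0.2142, 0.1875]
tool_rot: [2.432, 1.988, 0.006]
ft_force: [0.1, 0.4, -1.1]
grip_width: 0.707
grip_force: 0.0
```

Run:
```python
from h import *
s,i,C=shot("top"); cv2.imwrite("pics/top3.png",i[:,:,::-1])
for c in blobs(i,"red")+blobs(i,"green"):
    if cv2.contourArea(c)<400: print(c.mean(0),cast(C,c.mean(0),.029).round(3))
print(proj(C,[[.632,.215,.029]]))
cv2.imwrite("pics/m2.png",cv2.resize(i[190:330,190:490],None,fx=2.6,fy=2.6,interpolation=cv2.INTER_CUBIC)[:,:,::-1])
s=ctrl.get_state();print(s["joint_positions"].round(2))
```

```text
[448.34848485 294.66666667] [[ 0.424 -0.381  0.029]]
[410.22580645 282.46774194] [[ 0.463 -0.27   0.029]]
[[246.73772406 230.22685079]]
[-0.59  0.43  0.3   1.55 -0.13  1.19 -0.47]
```

View pics/m2.png

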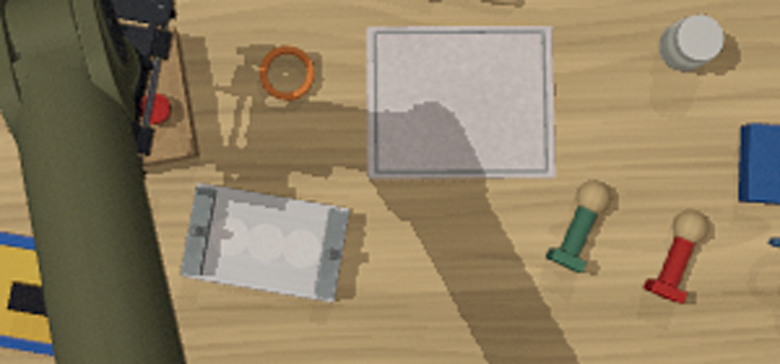

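Both discs are in the carton and the deck shows three flat marks only, so the jig is empty. The green pin lies at about (0.47,-0.28) and the red at about (0.44,-0.39), heads pointing outward. I'll move above green and yaw for its axis.

play_rows(increments=[[[-0.3,-0.03,-0.4,0,0,0,1],[-0.6,-0.06,-0.8,0,0,0,1],[-0.86,-0.1,-1,0,0,0,1],[-0.86,-0.1,-1,0,0,0,1]]])

```text
time: 27.0
position: [0.6043, 0.1265, 0.2878]
tool_rot: [2.436, 1.978, 0.003]
ft_force: [0.6, -0.3, -0.3]
grip_width: 0.989
grip_force: 0.0
```

play_rows(increments=[[[-0.4,-0.05,0,0,0,0,1],[-0.86,-0.1,0,0,0,0,1],[-0.86,-0.1,0,0,0,0,1]]])

```text
time: 27.3
position: [0.5749, 0.042, 0.2832]
tool_rot: [2.441, 1.977, -0.009]
ft_force: [0.2, -1.2, -0.0]
grip_width: 1.001
grip_force: 0.0
```

play_rows(increments=[[[-0.4,-0.05,0,0,0,0,1],[-0.86,-0.1,0,0,0,0,1],[-0.86,-0.1,0,0,0,0,1]]])

```text
time: 27.6
position: [0.5475, -0.04, 0.2834]
tool_rot: [2.442, 1.976, -0.008]
ft_force: [-0.7, 0.8, 0.2]
grip_width: 0.998
grip_force: 0.0
```

play_rows(increments=[[[-0.4,-0.05,0,0,0,0,1],[-0.86,-0.1,0,0,0,0,1],[-0.86,-0.1,0,0,0,0,1]]])

```text
time: 27.9
position: [0.5203, -0.1219, 0.2837]
tool_rot: [2.442, 1.976, -0.007]
ft_force: [0.4, 0.2, -0.1]
grip_width: 1.001
grip_force: 0.0
```

play_rows(increments=[[[-0.4,-0.05,0,0,0,0,1],[-0.86,-0.1,0,0,0,0,1],[-0.86,-0.1,0,0,0,0,1]]])

```text
time: 28.2
position: [0.493, -0.2039, 0.2839]
tool_rot: [2.442, 1.976, -0.007]
ft_force: [-0.4, -0.4, 0.1]
grip_width: 1.004
grip_force: 0.0
```

play_rows(increments=[[[-0.4,-0.05,0,0,0,0,1],[-0.86,-0.1,0,0,0,0,1],[-0.86,-0.1,0,0,0,0,1],[-0.86,-0.1,0,0,0,0,1]]])

```text
time: 28.6
position: [0.4686, -0.28, 0.2838]
tool_rot: [-2.434, -1.983, 0.002]
ft_force: [0.4, 0.6, -0.7]
grip_width: 0.996
grip_force: 0.0
```

play_rows(increments=[[[0,0,0,0,0,0.56,1],[0,0,0,0,0,0.56,1],[0,0,0,0,0,0.56,1],[0,0,0,0,0,0.56,1],[0,0,0,0,0,0.56,1],[0,0,0,0,0,0.56,1],[0,0,0,0,0,0.56,1]]])

```text
time: 29.3
position: [0.4701, -0.2775, 0.2843]
tool_rot: [-3.045, -0.767, 0.002]
ft_force: [0.1, 0.9, 0.0]
grip_width: 1.001
grip_force: 0.0
```

play_rows(increments=[[[0,0,0,0,0,0.56,1],[0,0,0,0,0,0.56,1],[0,0,0,0,0,0.56,1],[0,0,0,0,0,0.56,1],[0,0,0,0,0,0.56,1],[0,0,0,0,0,0.56,1],[0,0,0,0,0,0.56,1],[0,0,0,0,0,0.56,1]]])

```text
time: 30.1
position: [0.4695, -0.2788, 0.2849]
tool_rot: [-3.084, 0.597, 0.001]
ft_force: [-0.0, 0.3, 0.1]
grip_width: 0.999
grip_force: 0.0
```

Run:
```python
from h import *
s,im,C=shot("wrist"); cv2.imwrite("pics/w7.png",im[:,:,::-1]); print(s["position"],s["joint_positions"].round(2))
T=Ro.from_rotvec(s["tool_rot"]).as_matrix();print(T.round(3))
for col in("green","red"):
  for c in blobs(im,col)[:2]: print(col,c.mean(0),cv2.contourArea(c),*rect(C,c,.015))
```

```text
[ 0.46952705 -0.27879916  0.28489955] [-0.22  0.12  0.77  1.75 -0.08  1.31 -1.39]
[[ 0.928 -0.373 -0.001]
 [-0.373 -0.928  0.   ]
 [-0.001 -0.    -1.   ]]
green [283.07035176 227.86432161] 1660.5 [ 0.4701 -0.2364] [0.0397 0.073 ] 64.5
red [432.92056075 213.93925234] 1903.0 [ 0.4262 -0.3854] [0.0497 0.0743] 64.8
```

View pics/w7.png

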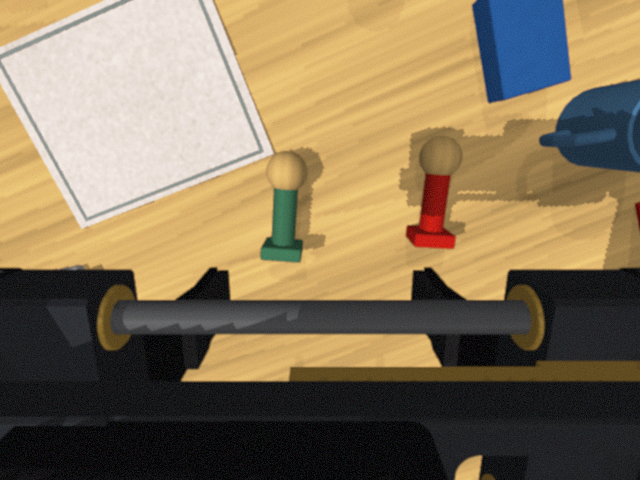

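Green has been knocked about 4 cm to (0.470,-0.236). Its head is at (286,171) and foot at (282,249). Red's head is at (441,157) and foot at (431,237). I'll fit the axes.

```bash
cat >> h.py <<'E'
def pin(im,C,col,back=.042,amin=300,nb=0):
    c=blobs(im,col,amin)[nb]; m=np.zeros(im.shape[:2],np.uint8); cv2.drawContours(m,[c[:,None]],-1,255,-1)
    vs,us=np.nonzero(m); P=cast(C,np.c_[us,vs],.02)[:,:2]; mu=P.mean(0)
    # head: wood circle near blob
    x,y,w,h=cv2.boundingRect(c); g=cv2.GaussianBlur(im[:,:,0],(5,5),0)
    x0,y0=max(x-30,0),max(y-60,0)
    roi=g[y0:y+h,x0:x+w+30]
    cir=cv2.HoughCircles(roi,cv2.HOUGH_GRADIENT,1,30,param1=80,param2=12,minRadius=int(w*.38),maxRadius=int(w*.62))
    if cir is None: print("no circle"); return
    out=[]
    for (u,v,r) in cir[0][:3]:
        H=cast(C,(u+x0,v+y0),.02)[0,:2]
        d=H-mu; d/=np.linalg.norm(d)
        t=(P-mu)@d; n=np.array([-d[1],d[0]]); q=(P-mu)@n
        k=(t>np.percentile(t,45))&(t<np.percentile(t,97))  # body part
        pf=np.polyfit(t[k],q[k],1); d2=d+pf[0]*n; d2/=np.linalg.norm(d2)
        L=np.linalg.norm(H-mu)
        print(col,"circ",(u+x0).round(1),(v+y0).round(1),r,"headXY",H.round(4),"az(head-line)",np.degrees(np.arctan2(*d[::-1])).round(1),"az(body)",np.degrees(np.arctan2(*d2[::-1])).round(1),"mid",(H-back*d2).round(4),"foot end t",(t.min()-L).round(3))
E
python3 - <<'E'
from h import *
im=cv2.imread("pics/w7.png")[:,:,::-1].copy(); s=ctrl.get_state(); C=cam("wrist",s)
pin(im,C,"green"); pin(im,C,"red")
print(cast(C,[(286.5,171),(441,157)],.02))
print("board corners",cast(C,[(83,226),(271,153)],.003).round(4))
E
```

```text
green circ 286.5 171.5 21.2 headXY [ 0.5191 -0.2634] az(head-line) -26.9 az(body) -26.4 mid [ 0.4815 -0.2448] foot end t -0.091
green circ 246.5 178.5 23.3 headXY [ 0.5275 -0.2244] az(head-line) 11.6 az(body) -29.4 mid [ 0.4909 -0.2038] foot end t -0.097
green circ 281.5 254.5 22.2 headXY [ 0.4431 -0.225 ] az(head-line) 153.4 az(body) 149.4 mid [ 0.4792 -0.2464] foot end t -0.067
red circ 440.5 155.5 21.8 headXY [ 0.4777 -0.4069] az(head-line) -24.8 az(body) -24.9 mid [ 0.4396 -0.3891] foot end t -0.092
[[ 0.51952586 -0.26359635  0.02      ]
 [ 0.47618065 -0.40688431  0.02      ]]
board corners [[ 0.5464 -0.0385  0.003 ]
 [ 0.541  -0.2542  0.003 ]]
```

play_rows(increments=[[[0.1,-0.15,0.3,0,0,0.051,1],[0.274,-0.338,0.6,0,0,0.051,1],[0.274,-0.338,0.85,0,0,0.051,1],[0.274,-0.338,0.85,0,0,0.051,1]]])

```text
time: 30.55
position: [0.5058, -0.257, 0.1966]
tool_rot: [-3.057, 0.723, 0.012]
ft_force: [-1.2, -0.3, 0.1]
grip_width: 1.0
grip_force: 0.0
```

play_rows(increments=[[[0,0,0,0,-0.09,0,1],[0,0,0,0,-0.18,0,1],[0,0,0,0,-0.27,0,1],[0,0,0,0,-0.333,0,1],[0,0,0,0,-0.333,0,1],[0,0,0,0,-0.333,0,1]]])

```text
time: 31.15
position: [0.5073, -0.2598, 0.2009]
tool_rot: [-2.846, 0.68, 0.758]
ft_force: [-0.4, -1.2, 0.9]
grip_width: 0.999
grip_force: 0.0
```

```bash
cat >> h.py <<'E'
def info():
    s=ctrl.get_state(); T=Ro.from_rotvec(s["tool_rot"]).as_matrix()
    print("pos",s["position"].round(4),"q",s["joint_positions"].round(2)); print(T.round(3)); return s,T
E
python3 - <<'E'
from h import *
s,T=info()
h=np.array([.895,-.446,0]); mid=np.array([.4815,-.2448,.02]); tgt=mid-.058*T[:,2]; print(tgt)
print(move(tgt-s["position"]).round(3))
s,im,C=shot("wrist"); cv2.imwrite("pics/w8.png",im[:,:,::-1]); pin(im,C,"green")
E
```

```text
pos [ 0.5073 -0.2598  0.2009] q [-0.03  0.63  0.69  1.43 -0.29  1.74 -1.35]
[[ 0.774 -0.452 -0.444]
 [-0.392 -0.892  0.224]
 [-0.497  0.001 -0.867]]
[ 0.50725492 -0.25781115  0.07031296]
[ 0.641 -0.018  1.137]
green circ 315.5 92.5 30.4 headXY [ 0.5182 -0.2618] az(head-line) -25.7 az(body) -26.9 mid [ 0.4807 -0.2427] foot end t -0.1
```

play_rows(increments=[[[0.16,-0.012,0.28,0,0,0,1],[0.32,-0.024,0.56,0,0,0,1],[0.44,-0.024,0.78,0,0,0,1],[0.44,-0.024,0.78,0,0,0,1]]])

```text
time: 31.6
position: [0.5061, -0.255, 0.1095]
tool_rot: [-2.842, 0.678, 0.764]
ft_force: [0.7, -0.3, 0.7]
grip_width: 1.002
grip_force: 0.0
```

play_rows(increments=[[[0.1,0,0.18,0,0,0,1],[0.18,0,0.32,0,0,0,1],[0.2,0,0.36,0,0,0,1],[0.2,0,0.36,0,0,0,1]]])

```text
time: 32.0
position: [0.5069, -0.2559, 0.07]
tool_rot: [-2.844, 0.679, 0.761]
ft_force: [-0.9, 0.3, 0.6]
grip_width: 1.002
grip_force: 0.0
```

play_rows(increments=[[[0,0,0,0,0,0,-1],[0,0,0,0,0,0,-1],[0,0,0,0,0,0,-1],[0,0,0,0,0,0,-1],[0,0,0,0,0,0,-1],[0,0,0,0,0,0,-1],[0,0,0,0,0,0,-1],[0,0,0,0,0,0,-1]]], squeeze=15)

```text
time: 32.8
position: [0.507, -0.2561, 0.0696]
tool_rot: [-2.844, 0.679, 0.761]
ft_force: [-0.2, -0.5, -0.7]
grip_width: 0.354
grip_force: 0.0
```

play_rows(increments=[[[0,0,0,0,0,0,-1],[0,0,0,0,0,0,-1],[0,0,0,0,0,0,-1]]], squeeze=40)

```text
time: 33.1
position: [0.507, -0.2562, 0.0696]
tool_rot: [-2.844, 0.679, 0.761]
ft_force: [-0.3, 0.2, -0.5]
grip_width: 0.265
grip_force: 39.9
```

play_rows(increments=[[[-0.1,0,-0.17,0,0,0,-1],[-0.25,0,-0.43,0,0,0,-1],[-0.45,0,-0.78,0,0,0,-1],[-0.45,0,-0.78,0,0,0,-1]]])

```text
time: 33.5
position: [0.5089, -0.258, 0.1662]
tool_rot: [-2.849, 0.681, 0.748]
ft_force: [0.7, -1.2, -0.7]
grip_width: 0.268
grip_force: 39.9
```

play_rows(increments=[[[-0.2,0,-0.35,0,0,0,-1],[-0.45,0,-0.78,0,0,0,-1],[-0.55,0,-0.95,0,0,0,-1],[-0.55,0,-0.95,0,0,0,-1],[-0.55,0,-0.95,0,0,0,-1]]])

```text
time: 34.0
position: [0.5068, -0.256, 0.2695]
tool_rot: [-2.844, 0.679, 0.76]
ft_force: [0.9, 0.5, -1.4]
grip_width: 0.265
grip_force: 39.9
```

play_rows(increments=[[[0,0,0,0,0.09,0,-1],[0,0,0,0,0.18,0,-1],[0,0,0,0,0.27,0,-1],[0,0,0,0,0.333,0,-1],[0,0,0,0,0.333,0,-1]]])

```text
time: 34.5
position: [0.5044, -0.2546, 0.2682]
tool_rot: [-3.053, 0.728, 0.002]
ft_force: [-0.1, -0.5, -0.3]
grip_width: 0.264
grip_force: 39.9
```

Run:
```python
from h import *
s,T=info(); print(s["grip_width"],s["ft_force"])
```

```text
pos [ 0.5044 -0.2546  0.2682] q [-0.26  0.19  0.77  1.72 -0.14  1.29 -1.5 ]
[[ 0.892 -0.451 -0.001]
 [-0.451 -0.892  0.003]
 [-0.002 -0.003 -1.   ]]
0.2642665191871447 [-0.13685192 -0.52171206 -0.25633462]
```

play_rows(increments=[[[0,0,0,0,0,-0.594,-1],[0,0,0,0,0,-0.594,-1],[0,0,0,0,0,-0.594,-1],[0,0,0,0,0,-0.594,-1],[0,0,0,0,0,-0.594,-1],[0,0,0,0,0,-0.594,-1],[0,0,0,0,0,-0.594,-1],[0,0,0,0,0,-0.594,-1]]])

```text
time: 35.3
position: [0.5067, -0.2558, 0.2678]
tool_rot: [-3.055, -0.723, 0.007]
ft_force: [-0.1, 0.4, -1.0]
grip_width: 0.264
grip_force: 39.9
```

play_rows(increments=[[[0,0,0,0,0,-0.594,-1],[0,0,0,0,0,-0.594,-1],[0,0,0,0,0,-0.594,-1],[0,0,0,0,0,-0.594,-1],[0,0,0,0,0,-0.594,-1],[0,0,0,0,0,-0.594,-1],[0,0,0,0,0,-0.594,-1],[0,0,0,0,0,-0.594,-1]]])

```text
time: 36.1
position: [0.5067, -0.2559, 0.2684]
tool_rot: [-2.405, -2.018, 0.003]
ft_force: [-0.3, 0.5, -1.0]
grip_width: 0.265
grip_force: 39.9
```

Run:
```python
from h import *
s,T=info(); print(s["grip_width"]); print(move(np.array([.626,-.154,.27])-s["position"]).round(3))
```

```text
pos [ 0.5067 -0.2559  0.2684] q [-0.09  0.17  0.58  1.71 -0.1   1.29  0.33]
[[ 0.174  0.985 -0.003]
 [ 0.985 -0.174  0.001]
 [ 0.    -0.003 -1.   ]]
0.2646549149904188
[ 1.211  0.998 -0.019]
```

Now over the board, then tilt +60° about tool y in the air.

play_rows(increments=[[[0.3,0.25,0,0,0,0,-1],[0.6,0.5,0,0,0,0,-1],[0.6,0.5,0,0,0,0,-1]]])

```text
time: 36.4
position: [0.5706, -0.199, 0.268]
tool_rot: [-2.396, -2.028, -0.003]
ft_force: [0.2, 0.2, -1.3]
grip_width: 0.263
grip_force: 39.9
```

play_rows(increments=[[[0.3,0.25,0,0,0,0,-1],[0.6,0.5,0,0,0,0,-1],[0.6,0.5,0,0,0,0,-1]]])

```text
time: 36.7
position: [0.6297, -0.1483, 0.2676]
tool_rot: [-2.396, -2.028, -0.002]
ft_force: [-0.4, 1.3, -1.3]
grip_width: 0.267
grip_force: 39.9
```

play_rows(increments=[[[0,0,0,0,0.09,0,-1],[0,0,0,0,0.18,0,-1],[0,0,0,0,0.27,0,-1],[0,0,0,0,0.36,0,-1],[0,0,0,0,0.45,0,-1],[0,0,0,0,0.45,0,-1]]])

```text
time: 37.3
position: [0.6238, -0.16, 0.2654]
tool_rot: [-1.992, -1.654, -0.727]
ft_force: [-0.4, -1.0, -2.4]
grip_width: 0.265
grip_force: 39.9
```

play_rows(increments=[[[0,0,0,0,0.09,0,-1],[0,0,0,0,0.18,0,-1],[0,0,0,0,0.215,0,-1],[0,0,0,0,0.215,0,-1],[0,0,0,0,0.215,0,-1]]])

```text
time: 37.8
position: [0.6264, -0.1542, 0.2695]
tool_rot: [-1.744, -1.467, -1.0]
ft_force: [-0.5, 0.5, -0.1]
grip_width: 0.267
grip_force: 39.9
```

Run:
```python
from h import *
s,T=info(); print(s["grip_width"]); 
print("pin mid now",s["position"]+.058*T[:,2], "tilt",np.degrees(np.arccos(-T[2,2])))
s,i,C=shot("scene"); s,w,_=shot("wrist")
p=proj(C,[s["position"]])[0].astype(int); cv2.imwrite("pics/m3.png",np.hstack([cv2.resize(i[p[1]-90:p[1]+90,p[0]-80:p[0]+80],(400,450),interpolation=cv2.INTER_CUBIC),cv2.resize(w,(400,300))[:0].reshape(0,400,3) if 0 else np.vstack([cv2.resize(w,(400,300)),np.zeros((150,400,3),np.uint8)])])[:,:,::-1])
```

```text
pos [ 0.6264 -0.1542  0.2695] q [ 0.34  0.58  0.33  1.47 -1.06  1.75  0.66]
[[ 0.087  0.985  0.147]
 [ 0.497 -0.171  0.851]
 [ 0.863 -0.    -0.505]]
0.26720672712460114
pin mid now [ 0.63491841 -0.10491201  0.24020031] tilt 59.68734231298573
```

View pics/m3.png

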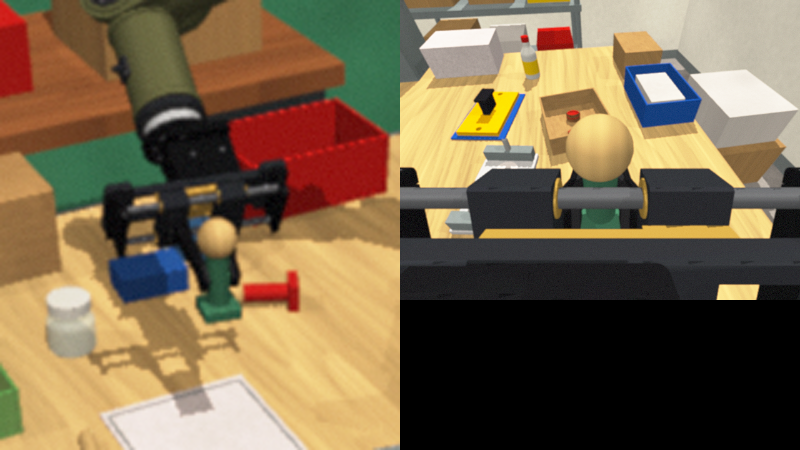

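Scene view: the green pin hangs upright in the fingers, head up, above the board. The wrist view shows the head and the two discs in the carton. Lowering.

play_rows(increments=[[[-0.23,0,0.135,0,0,0,-1],[-0.46,0,0.27,0,0,0,-1],[-0.69,0,0.404,0,0,0,-1],[-0.69,0,0.404,0,0,0,-1]]])

```text
time: 38.3
position: [0.6252, -0.1532, 0.1866]
tool_rot: [-1.743, -1.462, -0.997]
ft_force: [-1.5, -0.0, -0.8]
grip_width: 0.263
grip_force: 39.9
```

play_rows(increments=[[[-0.23,0,0.135,0,0,0,-1],[-0.46,0,0.27,0,0,0,-1],[-0.69,0,0.404,0,0,0,-1],[-0.69,0,0.404,0,0,0,-1],[-0.69,0,0.404,0,0,0,-1]]])

```text
time: 38.8
position: [0.6269, -0.1543, 0.1115]
tool_rot: [-1.742, -1.466, -1.005]
ft_force: [0.1, -0.7, 0.1]
grip_width: 0.264
grip_force: 39.9
```

play_rows(increments=[[[-0.08,0,0.045,0,0,0,-1],[-0.16,0,0.09,0,0,0,-1],[-0.2,0,0.117,0,0,0,-1],[-0.2,0,0.117,0,0,0,-1]]])

```text
time: 39.2
position: [0.6258, -0.1543, 0.0856]
tool_rot: [-1.743, -1.463, -1.003]
ft_force: [-0.1, -0.7, -1.4]
grip_width: 0.262
grip_force: 39.9
```

Run:
```python
from h import *
s,T=info(); print(s["grip_width"],s["ft_force"]); 
print("pin mid now",s["position"]+.058*T[:,2], "tilt",np.degrees(np.arccos(-T[2,2])), move([0,0,-.01]))
```

```text
pos [ 0.6258 -0.1543  0.0856] q [ 0.36  0.81  0.3   1.53 -1.09  1.6   0.9 ]
[[ 0.088  0.985  0.149]
 [ 0.494 -0.173  0.852]
 [ 0.865 -0.001 -0.502]]
0.2624890384917041 [-0.1283599  -0.65264759 -1.4184995 ]
pin mid now [ 0.63445334 -0.10487339  0.05645266] tilt 59.8686909870938 [-0.08648763  0.00012814  0.05019834]
```

Pin mid is 9 mm above its standing height. I'll lower in small steps until contact.

play_rows(increments=[[[-0.02,0,0.0115,0,0,0,-1],[-0.04,0,0.023,0,0,0,-1],[-0.06,0,0.035,0,0,0,-1],[-0.06,0,0.035,0,0,0,-1],[-0.06,0,0.035,0,0,0,-1]]])

```text
time: 39.7
position: [0.6262, -0.1545, 0.0794]
tool_rot: [-1.743, -1.464, -1.004]
ft_force: [0.4, 0.6, -0.5]
grip_width: 0.265
grip_force: 39.9
```

play_rows(increments=[[[-0.01,0,0.006,0,0,0,-1],[-0.017,0,0.01,0,0,0,-1],[-0.017,0,0.01,0,0,0,-1]]])

```text
time: 40.0
position: [0.6262, -0.1545, 0.0776]
tool_rot: [-1.743, -1.465, -1.004]
ft_force: [-0.1, -0.5, -1.4]
grip_width: 0.267
grip_force: 39.9
```

play_rows(increments=[[[-0.01,0,0.006,0,0,0,-1],[-0.017,0,0.01,0,0,0,-1],[-0.017,0,0.01,0,0,0,-1]]])

```text
time: 40.3
position: [0.6264, -0.1546, 0.0773]
tool_rot: [-1.741, -1.464, -1.006]
ft_force: [-2.0, -1.1, 6.8]
grip_width: 0.263
grip_force: 40.0
```

play_rows(increments=[[[-0.01,0,0.006,0,0,0,-1],[-0.017,0,0.01,0,0,0,-1],[-0.017,0,0.01,0,0,0,-1]]])

```text
time: 40.6
position: [0.6265, -0.1547, 0.0771]
tool_rot: [-1.739, -1.464, -1.009]
ft_force: [-3.3, -3.3, 11.7]
grip_width: 0.262
grip_force: 40.0
```

play_rows(increments=[[[0.02,0,-0.012,0,0,0,-1],[0.02,0,-0.012,0,0,0,-1],[0.02,0,-0.012,0,0,0,-0.2],[0.02,0,-0.012,0,0,0,0.2],[0.02,0,-0.012,0,0,0,1],[0.02,0,-0.012,0,0,0,1],[0.02,0,-0.012,0,0,0,1],[0.02,0,-0.012,0,0,0,1]]])

```text
time: 41.4
position: [0.6261, -0.1544, 0.0757]
tool_rot: [-1.743, -1.464, -1.003]
ft_force: [0.3, 0.3, -0.4]
grip_width: 0.726
grip_force: 0.0
```

play_rows(increments=[[[0,0,0,0,0,0,1],[0,0,0,0,0,0,1],[0,0,0,0,0,0,1]]])

```text
time: 41.7
position: [0.6262, -0.1545, 0.0759]
tool_rot: [-1.743, -1.465, -1.004]
ft_force: [0.1, 0.2, 0.2]
grip_width: 0.967
grip_force: 0.0
```

play_rows(increments=[[[0,0,-0.2,0,0,0,1],[0,0,-0.4,0,0,0,1],[0,0,-0.6,0,0,0,1],[0,0,-0.8,0,0,0,1],[0,0,-1,0,0,0,1],[0,0,-1,0,0,0,1]]])

```text
time: 42.3
position: [0.6107, -0.2444, 0.1277]
tool_rot: [-1.75, -1.465, -1.005]
ft_force: [0.0, -0.2, -0.0]
grip_width: 1.0
grip_force: 0.0
```

Run:
```python
from h import *
s,T=info(); i=ctrl.get_image("scene"); C=cam("scene"); print(move([0,0,.1]).round(3))
p=proj(C,[[.635,-.105,.05],[.635,-.105,.089]]);print(p)
q=p[0].astype(int); cv2.imwrite("pics/m4.png",cv2.resize(i[q[1]-80:q[1]+60,q[0]-70:q[0]+70],(500,500),interpolation=cv2.INTER_CUBIC)[:,:,::-1])
```

```text
pos [ 0.6107 -0.2444  0.1277] q [ 0.46  0.82  0.34  1.4  -1.04  1.74  0.88]
[[ 0.087  0.984  0.154]
 [ 0.498 -0.177  0.849]
 [ 0.863  0.002 -0.505]]
[ 0.864  0.001 -0.504]
[[290.67956468 243.99522843]
 [290.31448629 232.02241106]]
```

View pics/m4.png

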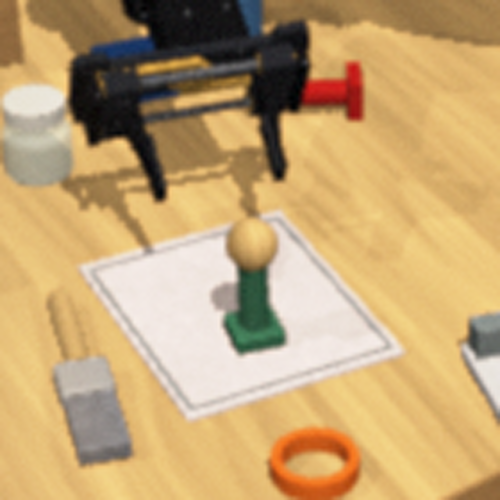

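Green stands upright on the board. Next the red pin: raise, untilt, yaw back.

play_rows(increments=[[[0.3,0,-0.17,0,0,0,1],[0.6,0,-0.35,0,0,0,1],[0.75,0,-0.44,0,0,0,1],[0.75,0,-0.44,0,0,0,1]]])

```text
time: 42.75
position: [0.6121, -0.2397, 0.2158]
tool_rot: [-1.742, -1.47, -1.006]
ft_force: [0.0, -1.3, -0.7]
grip_width: 0.997
grip_force: 0.0
```

play_rows(increments=[[[0.3,0,-0.17,0,0,0,1],[0.6,0,-0.35,0,0,0,1],[0.6,0,-0.35,0,0,0,1],[0.6,0,-0.35,0,0,0,1]]])

```text
time: 43.15
position: [0.6112, -0.2398, 0.2815]
tool_rot: [-1.743, -1.465, -1.003]
ft_force: [0.2, -0.9, -0.8]
grip_width: 1.001
grip_force: 0.0
```

play_rows(increments=[[[0,0,0,0,-0.663,0,1],[0,0,0,0,-0.663,0,1],[0,0,0,0,-0.663,0,1],[0,0,0,0,-0.663,0,1],[0,0,0,0,-0.663,0,1],[0,0,0,0,-0.663,0,1],[0,0,0,0,-0.663,0,1],[0,0,0,0,-0.663,0,1]]])

```text
time: 43.95
position: [0.613, -0.2334, 0.2802]
tool_rot: [-2.391, -2.03, -0.003]
ft_force: [-0.0, 1.2, -0.8]
grip_width: 0.996
grip_force: 0.0
```

play_rows(increments=[[[0,0,0,0,0,0.583,1],[0,0,0,0,0,0.583,1],[0,0,0,0,0,0.583,1],[0,0,0,0,0,0.583,1],[0,0,0,0,0,0.583,1],[0,0,0,0,0,0.583,1],[0,0,0,0,0,0.583,1],[0,0,0,0,0,0.583,1]]])

```text
time: 44.75
position: [0.6103, -0.2411, 0.281]
tool_rot: [-3.046, -0.75, 0.001]
ft_force: [0.1, 0.1, -0.2]
grip_width: 0.999
grip_force: 0.0
```

play_rows(increments=[[[0,0,0,0,0,0.583,1],[0,0,0,0,0,0.583,1],[0,0,0,0,0,0.583,1],[0,0,0,0,0,0.583,1],[0,0,0,0,0,0.583,1],[0,0,0,0,0,0.583,1],[0,0,0,0,0,0.583,1],[0,0,0,0,0,0.583,1]]])

```text
time: 45.55
position: [0.6109, -0.2403, 0.282]
tool_rot: [-3.066, 0.67, 0.001]
ft_force: [-0.1, 0.3, -0.9]
grip_width: 1.004
grip_force: 0.0
```

Run:
```python
from h import *
s,T=info(); print(move(np.array([.45,-.39,.285])-s["position"]).round(3))
```

```text
pos [ 0.6109 -0.2403  0.282 ] q [-0.33  0.45  0.91  1.47 -0.36  1.39 -1.4 ]
[[ 0.909 -0.417 -0.   ]
 [-0.417 -0.909  0.004]
 [-0.002 -0.003 -1.   ]]
[-0.839  2.031 -0.035]
```

play_rows(increments=[[[-0.14,0.34,0,0,0,0,1],[-0.28,0.68,0,0,0,0,1],[-0.41,1,0,0,0,0,1],[-0.41,1,0,0,0,0,1]]])

```text
time: 45.95
position: [0.5267, -0.3192, 0.283]
tool_rot: [-3.064, 0.685, 0.001]
ft_force: [-1.2, -0.6, -0.1]
grip_width: 0.999
grip_force: 0.0
```

play_rows(increments=[[[-0.14,0.34,0,0,0,0,1],[-0.28,0.68,0,0,0,0,1],[-0.42,1,0,0,0,0,1],[-0.42,1,0,0,0,0,1],[-0.42,1,0,0,0,0,1]]])

```text
time: 46.45
position: [0.4514, -0.3871, 0.2821]
tool_rot: [-3.064, 0.675, -0.002]
ft_force: [0.5, 0.8, -0.9]
grip_width: 1.004
grip_force: 0.0
```

Run:
```python
from h import *
s,im,C=shot("wrist"); cv2.imwrite("pics/w9.png",im[:,:,::-1]); info(); pin(im,C,"red",amin=800)
```

```text
pos [ 0.4526 -0.386   0.2819] q [-0.16  0.31  1.    1.64 -0.27  1.34 -1.11]
[[ 0.908 -0.418  0.002]
 [-0.418 -0.908  0.004]
 [-0.    -0.005 -1.   ]]
red circ 523.5 134.5 60.0 headXY [ 0.4401 -0.5904] az(head-line) 18.5 az(body) 39.2 mid [ 0.4075 -0.6169] foot end t -0.19
```

Run:
```python
from h import *
im=cv2.imread("pics/w9.png")[:,:,::-1].copy(); s,T=info(); C=cam("wrist",s)
for k,c in enumerate(blobs(im,"red",300)): print(k,c.mean(0),cv2.contourArea(c)); pin(im,C,"red",nb=k)
```

```text
pos [ 0.4526 -0.386   0.2819] q [-0.16  0.31  1.    1.64 -0.27  1.34 -1.11]
[[ 0.908 -0.418  0.002]
 [-0.418 -0.908  0.004]
 [-0.    -0.005 -1.   ]]
0 [594.9469496  231.39522546] 6880.5
red circ 523.5 134.5 60.0 headXY [ 0.4417 -0.5891] az(head-line) 18.6 az(body) 39.3 mid [ 0.4091 -0.6157] foot end t -0.19
1 [327.43902439 238.54146341] 1771.5
red circ 325.5 181.5 18.8 headXY [ 0.4792 -0.4022] az(head-line) -22.7 az(body) -24.5 mid [ 0.4409 -0.3848] foot end t -0.092
```

play_rows(increments=[[[0.1,0.06,0.3,0,0,0,1],[0.18,0.06,0.6,0,0,0,1],[0.18,0.06,0.82,0,0,0,1],[0.18,0.06,0.82,0,0,0,1]]])

```text
time: 46.9
position: [0.4661, -0.3963, 0.1962]
tool_rot: [-3.064, 0.669, 0.01]
ft_force: [0.1, -0.0, 0.9]
grip_width: 1.001
grip_force: 0.0
```

play_rows(increments=[[[0,0,0,0,-0.09,0,1],[0,0,0,0,-0.18,0,1],[0,0,0,0,-0.27,0,1],[0,0,0,0,-0.333,0,1],[0,0,0,0,-0.333,0,1],[0,0,0,0,-0.333,0,1]]])

```text
time: 47.5
position: [0.4664, -0.3994, 0.2]
tool_rot: [-2.863, 0.628, 0.764]
ft_force: [0.5, 0.7, 0.5]
grip_width: 0.998
grip_force: 0.0
```

Run:
```python
from h import *
s,T=info()
mid=np.array([.440,-.387,.02]); tgt=mid-.058*T[:,2]; print(tgt)
print(move(tgt-s["position"]).round(3))
s,im,C=shot("wrist"); cv2.imwrite("pics/w10.png",im[:,:,::-1])
for k,c in enumerate(blobs(im,"red",300)): print(k,c.mean(0),cv2.contourArea(c)); pin(im,C,"red",nb=k)
```

```text
pos [ 0.4664 -0.3994  0.2   ] q [ 0.1   0.78  0.87  1.31 -0.33  1.77 -1.05]
[[ 0.788 -0.419 -0.452]
 [-0.362 -0.908  0.211]
 [-0.499 -0.002 -0.867]]
[ 0.46620411 -0.39923239  0.07027637]
[0.645 0.003 1.126]
0 [623.00692042 214.05536332] 3506.5
no circle
1 [322.29304029 169.64102564] 3455.5
red circ 321.5 90.5 30.4 headXY [ 0.4772 -0.4046] az(head-line) -24.1 az(body) -25.7 mid [ 0.4393 -0.3863] foot end t -0.101
```

play_rows(increments=[[[0.16,0,0.28,0,0,0,1],[0.32,0,0.56,0,0,0,1],[0.44,0,0.77,0,0,0,1],[0.44,0,0.77,0,0,0,1]]])

```text
time: 47.95
position: [0.4644, -0.3973, 0.1097]
tool_rot: [-2.857, 0.629, 0.767]
ft_force: [-0.1, 0.2, 0.1]
grip_width: 0.997
grip_force: 0.0
```

play_rows(increments=[[[0.1,0,0.18,0,0,0,1],[0.18,0,0.32,0,0,0,1],[0.205,0,0.356,0,0,0,1],[0.205,0,0.356,0,0,0,1]]])

```text
time: 48.35
position: [0.4655, -0.3981, 0.0694]
tool_rot: [-2.859, 0.628, 0.767]
ft_force: [0.7, 2.1, 0.3]
grip_width: 1.0
grip_force: 0.0
```

play_rows(increments=[[[0,0,0,0,0,0,-1],[0,0,0,0,0,0,-1],[0,0,0,0,0,0,-1],[0,0,0,0,0,0,-1],[0,0,0,0,0,0,-1],[0,0,0,0,0,0,-1],[0,0,0,0,0,0,-1],[0,0,0,0,0,0,-1]]], squeeze=15)

```text
time: 49.15
position: [0.4653, -0.3988, 0.0701]
tool_rot: [-2.86, 0.63, 0.766]
ft_force: [0.7, 2.6, -0.6]
grip_width: 0.358
grip_force: 0.0
```

play_rows(increments=[[[0,0,0,0,0,0,-1],[0,0,0,0,0,0,-1],[0,0,0,0,0,0,-1],[0,0,0,0,0,0,-1]]], squeeze=40)

```text
time: 49.55
position: [0.4653, -0.3989, 0.0701]
tool_rot: [-2.86, 0.63, 0.766]
ft_force: [0.8, 2.5, 0.1]
grip_width: 0.266
grip_force: 40.0
```

play_rows(increments=[[[-0.1,0,-0.17,0,0,0,-1],[-0.25,0,-0.43,0,0,0,-1],[-0.45,0,-0.78,0,0,0,-1],[-0.45,0,-0.78,0,0,0,-1]]])

```text
time: 49.95
position: [0.4659, -0.4023, 0.1674]
tool_rot: [-2.868, 0.634, 0.755]
ft_force: [0.5, -0.6, -0.8]
grip_width: 0.263
grip_force: 40.0
```

play_rows(increments=[[[-0.2,0,-0.35,0,0,0,-1],[-0.45,0,-0.78,0,0,0,-1],[-0.55,0,-0.95,0,0,0,-1],[-0.55,0,-0.95,0,0,0,-1],[-0.55,0,-0.95,0,0,0,-1]]])

```text
time: 50.45
position: [0.4647, -0.3997, 0.2701]
tool_rot: [-2.861, 0.631, 0.764]
ft_force: [-0.3, 0.4, -1.2]
grip_width: 0.267
grip_force: 40.0
```

play_rows(increments=[[[0,0,0,0,0.09,0,-1],[0,0,0,0,0.18,0,-1],[0,0,0,0,0.27,0,-1],[0,0,0,0,0.333,0,-1],[0,0,0,0,0.333,0,-1],[0,0,0,0,0.333,0,-1]]])

```text
time: 51.05
position: [0.4649, -0.3983, 0.269]
tool_rot: [-3.063, 0.674, 0.005]
ft_force: [-0.5, 1.1, -0.3]
grip_width: 0.264
grip_force: 40.0
```

play_rows(increments=[[[0,0,0,0,0,-0.582,-1],[0,0,0,0,0,-0.582,-1],[0,0,0,0,0,-0.582,-1],[0,0,0,0,0,-0.582,-1],[0,0,0,0,0,-0.582,-1],[0,0,0,0,0,-0.582,-1],[0,0,0,0,0,-0.582,-1],[0,0,0,0,0,-0.582,-1]]])

```text
time: 51.85
position: [0.4654, -0.3995, 0.269]
tool_rot: [-3.049, -0.742, 0.002]
ft_force: [-0.2, -0.2, -1.0]
grip_width: 0.268
grip_force: 40.0
```

play_rows(increments=[[[0,0,0,0,0,-0.582,-1],[0,0,0,0,0,-0.582,-1],[0,0,0,0,0,-0.582,-1],[0,0,0,0,0,-0.582,-1],[0,0,0,0,0,-0.582,-1],[0,0,0,0,0,-0.582,-1],[0,0,0,0,0,-0.582,-1],[0,0,0,0,0,-0.582,-1]]])

```text
time: 52.65
position: [0.4651, -0.3995, 0.2696]
tool_rot: [-2.411, -2.01, -0.003]
ft_force: [0.6, -0.1, -1.4]
grip_width: 0.267
grip_force: 40.0
```

Run:
```python
from h import *
s,T=info(); print(s["grip_width"]); print(move(np.array([.618,-.2445,.27])-s["position"]).round(3))
```

```text
pos [ 0.4651 -0.3995  0.2696] q [ 0.12  0.29  0.67  1.6  -0.19  1.32  0.63]
[[ 0.18   0.984 -0.   ]
 [ 0.984 -0.18   0.003]
 [ 0.003 -0.001 -1.   ]]
0.2669551718511885
[1.800e+00 1.225e+00 1.000e-03]
```

play_rows(increments=[[[0.3,0.2,0,0,0,0,-1],[0.6,0.41,0,0,0,0,-1],[0.9,0.61,0,0,0,0,-1],[0.9,0.61,0,0,0,0,-1]]])

```text
time: 53.05
position: [0.5459, -0.3149, 0.2694]
tool_rot: [-2.4, -2.022, -0.009]
ft_force: [0.6, 1.0, -1.0]
grip_width: 0.262
grip_force: 40.0
```

play_rows(increments=[[[0.3,0.2,0,0,0,0,-1],[0.6,0.41,0,0,0,0,-1],[0.9,0.61,0,0,0,0,-1],[0.9,0.61,0,0,0,0,-1]]])

```text
time: 53.45
position: [0.621, -0.2367, 0.2694]
tool_rot: [-2.399, -2.022, -0.008]
ft_force: [-0.8, 1.2, -0.8]
grip_width: 0.264
grip_force: 40.0
```

play_rows(increments=[[[0,0,0,0,0.09,0,-1],[0,0,0,0,0.18,0,-1],[0,0,0,0,0.27,0,-1],[0,0,0,0,0.36,0,-1],[0,0,0,0,0.45,0,-1],[0,0,0,0,0.45,0,-1]]])

```text
time: 54.05
position: [0.614, -0.2485, 0.2665]
tool_rot: [-1.994, -1.648, -0.73]
ft_force: [-1.4, -1.1, -1.4]
grip_width: 0.267
grip_force: 40.0
```

play_rows(increments=[[[0,0,0,0,0.09,0,-1],[0,0,0,0,0.18,0,-1],[0,0,0,0,0.215,0,-1],[0,0,0,0,0.215,0,-1],[0,0,0,0,0.215,0,-1]]])

```text
time: 54.55
position: [0.6172, -0.2429, 0.2708]
tool_rot: [-1.746, -1.463, -1.004]
ft_force: [0.2, 0.4, -1.0]
grip_width: 0.263
grip_force: 40.0
```

Run:
```python
from h import *
s,T=info(); print(s["grip_width"]); P=s["position"]+.058*T[:,2]
print("pin mid",P.round(4),"tilt",np.degrees(np.arccos(-T[2,2])),move([0,0,-.08]).round(3))
s,i,C=shot("scene"); cv2.imwrite("pics/s5.png",i[:,:,::-1])
# red pin axis in the picture against a vertical line through its mid
p=proj(C,[P+[0,0,-.037],P,P+[0,0,.042]]); print(p.round(1))
for c in blobs(i,"red",40):
    if np.linalg.norm(c.mean(0)-p[1])<40:
        m=np.zeros((480,640),np.uint8); cv2.drawContours(m,[c[:,None]],-1,255,-1); v,u=np.nonzero(m)
        for r in range(v.min(),v.max()+1,3): print(r,u[v==r].mean().round(1),(v==r).sum(),end="; ")
```

```text
pos [ 0.6172 -0.2429  0.2708] q [ 0.45  0.68  0.35  1.33 -1.04  1.86  0.69]
[[ 0.088  0.985  0.151]
 [ 0.495 -0.175  0.851]
 [ 0.865 -0.    -0.502]]
0.26328340835532055
pin mid [ 0.6259 -0.1935  0.2416] tilt 59.83873758788833 [-0.692  0.     0.402]
[[277.4 178.6]
 [276.9 166.2]
 [276.3 151.8]]
159 276.5 2; 162 277.0 9; 165 277.5 8; 168 277.5 8; 171 277.5 8; 174 278.0 11; 177 276.5 16; 180 278.0 15; 183 276.0 9;
```

play_rows(increments=[[[-0.23,0,0.135,0,0,0,-1],[-0.46,0,0.27,0,0,0,-1],[-0.69,0,0.402,0,0,0,-1],[-0.69,0,0.402,0,0,0,-1]]])

```text
time: 55.0
position: [0.6163, -0.2415, 0.1879]
tool_rot: [-1.744, -1.458, -1.002]
ft_force: [-0.4, 0.7, -0.3]
grip_width: 0.265
grip_force: 40.0
```

play_rows(increments=[[[-0.23,0,0.135,0,0,0,-1],[-0.46,0,0.27,0,0,0,-1],[-0.69,0,0.402,0,0,0,-1],[-0.69,0,0.402,0,0,0,-1],[-0.69,0,0.402,0,0,0,-1]]])

```text
time: 55.5
position: [0.6177, -0.2426, 0.113]
tool_rot: [-1.743, -1.462, -1.008]
ft_force: [0.5, 0.4, -0.7]
grip_width: 0.266
grip_force: 40.0
```

play_rows(increments=[[[-0.08,0,0.045,0,0,0,-1],[-0.16,0,0.09,0,0,0,-1],[-0.22,0,0.128,0,0,0,-1],[-0.22,0,0.128,0,0,0,-1],[-0.22,0,0.128,0,0,0,-1]]])

```text
time: 56.0
position: [0.6168, -0.2428, 0.0852]
tool_rot: [-1.744, -1.46, -1.007]
ft_force: [-0.1, -0.0, -1.0]
grip_width: 0.264
grip_force: 40.0
```

play_rows(increments=[[[-0.02,0,0.0115,0,0,0,-1],[-0.035,0,0.02,0,0,0,-1],[-0.035,0,0.02,0,0,0,-1]]])

```text
time: 56.3
position: [0.6168, -0.2428, 0.0811]
tool_rot: [-1.744, -1.46, -1.007]
ft_force: [-0.2, 0.5, -0.0]
grip_width: 0.263
grip_force: 40.0
```

play_rows(increments=[[[-0.01,0,0.006,0,0,0,-1],[-0.017,0,0.01,0,0,0,-1],[-0.017,0,0.01,0,0,0,-1]]])

```text
time: 56.6
position: [0.6168, -0.2428, 0.0793]
tool_rot: [-1.744, -1.46, -1.007]
ft_force: [0.7, 0.4, -1.8]
grip_width: 0.265
grip_force: 40.0
```

play_rows(increments=[[[-0.01,0,0.006,0,0,0,-1],[-0.017,0,0.01,0,0,0,-1],[-0.017,0,0.01,0,0,0,-1]]])

```text
time: 56.9
position: [0.617, -0.2428, 0.078]
tool_rot: [-1.743, -1.46, -1.009]
ft_force: [0.1, -0.3, 2.8]
grip_width: 0.263
grip_force: 40.0
```

play_rows(increments=[[[-0.009,0,0.005,0,0,0,-1],[-0.009,0,0.005,0,0,0,-1],[-0.009,0,0.005,0,0,0,-1]]])

```text
time: 57.2
position: [0.6171, -0.2429, 0.0779]
tool_rot: [-1.742, -1.461, -1.01]
ft_force: [-1.2, -0.9, 5.2]
grip_width: 0.264
grip_force: 40.0
```

play_rows(increments=[[[0.01,0,-0.006,0,0,0,-1],[0.01,0,-0.006,0,0,0,-1],[0.01,0,-0.006,0,0,0,-0.2],[0.01,0,-0.006,0,0,0,0.2],[0.01,0,-0.006,0,0,0,1],[0.01,0,-0.006,0,0,0,1],[0.01,0,-0.006,0,0,0,1],[0.01,0,-0.006,0,0,0,1]]])

```text
time: 58.0
position: [0.6169, -0.2428, 0.0774]
tool_rot: [-1.744, -1.46, -1.007]
ft_force: [1.0, 0.3, 0.4]
grip_width: 0.726
grip_force: 0.0
```

play_rows(increments=[[[0,0,0,0,0,0,1],[0,0,0,0,0,0,1],[0,0,0,0,0,0,1]]])

```text
time: 58.3
position: [0.6169, -0.2429, 0.0776]
tool_rot: [-1.744, -1.46, -1.008]
ft_force: [1.2, 0.2, 0.1]
grip_width: 0.965
grip_force: 0.0
```

play_rows(increments=[[[0,0,-0.2,0,0,0,1],[0,0,-0.4,0,0,0,1],[0,0,-0.6,0,0,0,1],[0,0,-0.8,0,0,0,1],[0,0,-1,0,0,0,1],[0,0,-1,0,0,0,1]]])

```text
time: 58.9
position: [0.6004, -0.3329, 0.1292]
tool_rot: [-1.751, -1.461, -1.008]
ft_force: [0.2, -1.1, -0.1]
grip_width: 1.0
grip_force: 0.0
```

play_rows(increments=[[[0.3,0,-0.17,0,0,0,1],[0.6,0,-0.35,0,0,0,1],[0.85,0,-0.5,0,0,0,1],[0.85,0,-0.5,0,0,0,1],[0.85,0,-0.5,0,0,0,1]]])

```text
time: 59.4
position: [0.6016, -0.3289, 0.2267]
tool_rot: [-1.744, -1.462, -1.008]
ft_force: [0.1, 0.4, -1.2]
grip_width: 0.999
grip_force: 0.0
```

Run:
```python
from h import *
s,T=info(); i=ctrl.get_image("scene"); t=ctrl.get_image("top"); C=cam("top")
print(proj(cam("scene"),[[.626,-.194,.05]]))
a=cv2.resize(i[140:360,210:430],(400,400),interpolation=cv2.INTER_CUBIC); b=cv2.resize(t[160:350,120:540],(400,181),interpolation=cv2.INTER_AREA)
cv2.imwrite("pics/m5.png",np.hstack([a,np.vstack([b,cv2.resize(ctrl.get_image("wrist"),(400,300))[:219]])])[:,:,::-1])
t0=cv2.cvtColor(cv2.imread("pics/top0.png"),cv2.COLOR_BGR2GRAY); t1=cv2.cvtColor(t,cv2.COLOR_RGB2GRAY)
for nm,(x,y,r) in dict(glue=(138,271,18),tape=(301,218,14),jar=(457,206,16),mug=(512,287,24),brush=(357,183,34),tin=(486,252,18)).items():
    A=t0[y-r:y+r,x-r:x+r].astype(np.float32);B=t1[y-r:y+r,x-r:x+r].astype(np.float32); print(nm,cv2.phaseCorrelate(A,B))
```

```text
pos [ 0.6016 -0.3289  0.2267] q [ 0.57  0.82  0.36  1.19 -1.03  1.94  0.77]
[[ 0.087  0.984  0.153]
 [ 0.493 -0.175  0.852]
 [ 0.866  0.001 -0.5  ]]
[[279.3998029  226.96786359]]
glue ((0.05625519593836259, -0.06363192567462406), 1.0086621772727848)
tape ((0.017852918105162985, -0.008126300502624417), 1.0136626054180993)
jar ((-11.069238373283358, -5.773442371156968), 0.024845900014042854)
mug ((0.484427290819589, 0.720882038921328), 0.4700386967096064)
brush ((-0.022114017064929214, 0.012336127621843218), 0.999530199593232)
tin ((-0.21864085738870642, -0.010103212348347768), 0.16025576216203194)
```

View pics/m5.png

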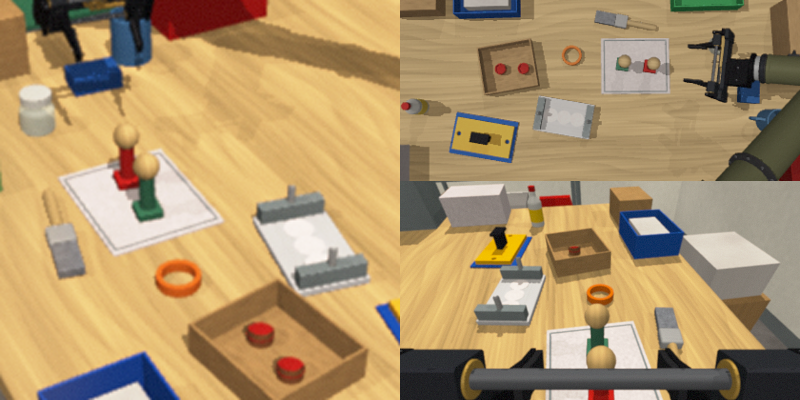

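Both pins stand head up on the board, both discs are in the carton, and the plate lies flat on the pad. The jar and tin are at the same scene pixels as at the start, and the robot is clear. Handing in.

```bash
python3 -c "
from bench import ctrl
print(ctrl.close_job())"
```

```text
the job is handed in; nothing more can be done
None
```

The job is handed in (no verdict came back): the final pictures show the plate flat on the pad with its grip up, both discs in the carton, and the red and green skittles upright on the board; the fingers held the plate by its cap instead of the stem below it.

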